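# Gauge the filter modules, load the shield box and latch it

## Task

The filter modules on the bench come in two heights that look alike; the bridge gauge tells them apart, since short ones slide under its step and tall ones are stopped. Stand every module lengthwise in the open shield box, the tall ones in the low channel by the hinge and the short ones in the packed-up channel by the latch side. Once all are in, swing the lid down and turn its T-handle clockwise to its stop so that the lid is drawn tight on its gasket, leaving the other things on the bench alone.

Things in the scene. Friction and masses are not known exactly. Their poses are not given: they have to be found in the camera images.
- shield_box: grey sheet-steel shield box lying open side up, fixed, 260 x 260 mm, rim 100 mm high with a soft gasket 5.5 mm proud, walls 4 mm. Origin: centre of its underside; x along its channels (away from the robot), y from hinge side to latch side, z up. Inside: by the hinge a connector block 32 mm high; mid latch-side wall, a keeper juts 24 mm in just under the rim. Lid hinged on the -y side, open at the start
- low_channel (a point): middle of the floor of the low channel, for the TALL modules: a straight channel along the box's x, the one nearer the lid hinge, floor 15 mm above the bench, 244 mm long, 48 mm wide between side ridges 6 mm thick that rise 10 mm above its floor. Room for three modules in a row, long side along the channel. Axes as the box. The box's end walls are 4 mm beyond its ends
- high_channel (a point): middle of the floor of the high channel, for the SHORT modules: like the low channel and 68 mm beside it, nearer the latch side, but packed up 6 mm, so its floor is 21 mm above the bench (short modules here and tall ones in the low channel all have their tops at 75 mm, just below the contact plate under the shut lid)
- lid_hinge (a point): middle of the lid's hinge line, 100 mm above the bench, over the box's -y edge; the line runs along the box's x. Axes as the box
- lid (a joint): angle of the lid in rad: 0 = drawn fully home, 1.57 = upright, 1.85 to 2.05 at the start (leaning away from the box). A stiff friction hinge (0.6 N m): it stays where it is left and needs about 5 N at its free edge to move. Left shut but unlatched it rides on the gasket at about 0.01 to 0.02; the gasket takes about 15 N at the free edge to press home
- lid_edge (a point): middle of the lid's free edge, on its outer (upper when shut) face, 267 mm from the hinge line. The lid plate is 14 mm thick and 274 mm wide along the hinge; its outer face is 14.5 mm off the hinge line. On its inner side a 22 mm deep contact plate lies over the channels
- t_handle (a joint): angle of the T-handle compression latch in rad: 0 = free, with its bar along the box's x; grows as it is turned CLOCKWISE seen from above the shut lid, to a stop at 1.40. With the lid down on its gasket, turning it past about 0.4 rad brings its tongue under a keeper ramp that draws the lid down; it stays where it is left and takes under 0.4 N m. Starts between 0 and 0.2
- t_grip (a point): centre of the T-handle's bar, on its turning axis, 46 mm above the underside of the lid, which is 220 mm from the hinge line. The bar is 95 mm long (this point's x), 16 mm wide (y) and 20 mm deep (z); under it a 22 mm round boss stands on the lid. When the lid is shut the bar's centre is about 147 mm above the bench. With the lid open the handle is on the far (outer) side
- gauge: steel bridge gauge, fixed to the bench: a flat base 165 x 80 x 12 mm and, at its +x end, a column carrying an overhanging step, 36 mm wide (y) and 38 mm deep (x), 14 mm thick. Origin: on the bench under the front edge of the step; x points under the step towards the column, z up. The base reaches from x = -105 to +60 mm
- gauge_mouth (a point): on the top of the gauge's base (12 mm above the bench) straight below the front edge of the step. The underside of the step is 57 mm above the base: a 54 mm module standing on the base slides under it (36 mm deep, then the column), a 60 mm one is stopped at its front edge. Axes as the gauge: slide a module towards +x with its long side along x, so that one end goes under the step
- module_1: a filter module: plain die-cast aluminium case standing on its base, 72 mm long (its x), 42 mm wide (its y), and EITHER 54 mm OR 60 mm high; which of the two is not marked, so it has to be felt. Its cover plate (module_1_c1 in the rules) is the top 4 mm of the case, with its centre 2 mm below the top. About 0.3 kg. Origin: centre of the underside; z up. Three or four of the six are present
- module_2: another filter module, as module_1
- module_3: another filter module, as module_1
- module_4: another filter module, as module_1
- module_5: another filter module, as module_1
- module_6: another filter module, as module_1
- water_bottle: bystander, leave alone: clear water bottle, 64 mm across, 200 mm tall; origin at its underside's centre
- tape_roll: bystander, leave alone: roll of tape lying flat, 90 mm across, 22 mm high; origin at its underside's centre
- solder_spool: bystander, leave alone: solder spool standing on end, 60 mm across, 50 mm high; origin at its underside's centre
- screwdriver: bystander, leave alone: screwdriver lying on the bench, about 200 mm long; origin near its middle
- flux_bottle: bystander, leave alone: small flux bottle, 34 mm across, 75 mm tall; origin at its underside's centre
- side_cutters: bystander, leave alone: side cutters lying flat, about 140 mm long; origin at its underside's centre
- meter: bystander, leave alone: black hand-held meter lying flat, 155 x 78 x 36 mm; origin at its underside's centre
There are look-alikes about, which are no part of the job. What is shaped like the module_5 but pink is not meant.

How it is judged:
By the outcome, as a careful person would: the job done as asked, in the order asked, and still so for the second after the job is handed in, with the robot touching nothing.
Of module_1, module_2, module_3, module_4, module_5, module_6 only 3 to 4 are there at a start; the rules pass over those that are not, and their reading is None.
At some moment in a run one of module_1, module_2, module_3, module_4, module_5, module_6 may be knocked a few centimetres aside while the robot is not near it.
It also fails if it takes over 210 s, if anything falls off the work surface, if the arm or the gripper's body presses on something with over 40 N, if the wrist force passes 120 N, or if a joint passes its speed limit or range.

## Robot

A 6-joint arm with a two-finger parallel gripper is mounted at the origin on the work surface. World frame = base frame: x ahead of the robot, y to its left, z up, the work surface at z = 0. Lengths are in m, angles in rad, forces in N, time in s.
With the tool pointing down it reaches from about 0.225 to 0.875 m from the base axis. Payload 3.4 kg.
Tool frame: the origin (TCP) lies at the very end of the fingers, on their centre line; the grasp point (between the pads) lies 19 mm behind it; z points along the fingers, x is the direction in which the jaws open and shut, and the axes are right-handed (so a half turn about z gives the same grasp; the last joint's range is limited). The gripper opens to 85 mm and grips with 20 to 120 N. Pads are 22 mm wide; open, the fingers measure 114 mm over their backs; the gripper's body (76 mm by 85 mm) begins 54 mm behind the grasp point. The pads swing forward as they close: fully open they stand 13 mm farther back than shut.
Start: joints at [1.192, 0.276, 1.505, -0, 1.361, -0.121], TCP at [0.147, 0.556, 0.231] pointing down, gripper open.
Joint ranges: [-2.89, 2.89], [-0.75, 2.08], [0.22, 2.7], [-1.18, 4.32], [0.11, 2.71], [-2.7, 2.7]. Speed limits (rad/s): [2.57, 2.57, 3.14, 3.14, 3.14, 3.14].

## Interface

Orientations are given as a unit quaternion [w, x, y, z].
In Python, from rig import manip gives the robot as it stands.
- The arm moves only by the tool carry_out, never from a script. Its argument "series" is a list of rows, each a list of 2 entries, a list of its own where there are three numbers: the shift along the tool's x, y, z in mm, then the turn about the tool's z in degrees. A call has 1 to 10 rows; each row shifts and turns the pose as measured when the row begins, along the tool's axes as they then stand; what a row does not reach is not made up. A row lasts 1/12 s, in which the tool goes at most 41.7 mm and 7.16 degrees, less where a joint would pass 70% of its speed; a pose out of reach is approached as far as the arm can. A call is refused whole if a number of a shift passes 41.7 or a number of a turn 7.16, either way. A call with a gripper value outside its range is refused whole. "fingers" is the finger opening in mm, from 0 to 85.4, set as the call begins (left out, the last holds). The fingers move at their own pace and stop on an object; "squeeze" is the grip in N (left out, the last holds). Time passes only in rows, so rows that do not move let the fingers close. It gives the time, the measured TCP pose, the force and the opening at its end, in the units of the state.
- manip.get_state(): the state, without advancing time (a new reading comes with each control period).
- manip.get_image(name): name is "side" or "top" or "wrist"; returns a dict with "frame" (384x512x3 uint8, blue, green, red), "K" (3x3 intrinsics, pixels), "rvec" (rotation vector, rad) and "tvec" (3), from world to camera coordinates, as OpenCV has them; the wrist camera has in their place "mount" (4x4, takes a point from camera to tool coordinates, whose origin is the TCP and whose axes are the tool frame's). Camera axes: x right, y down, z forward; pixel columns grow to the right and rows downward; lengths in m; the calibration is good to about 2 mm. A picture is of the moment at which its call begins: read the wrist's pose just before it. There is no depth.
- manip.sign_off(): hands the job in, once; it reports no verdict.
The state is a dict: "clock": time; "qpos": joint angles; "qd": joint speeds; "effort": joint torques, N m; "position": TCP position; "ee_rot": TCP orientation; "contact_force": force on the tool from outside, world axes, zero at the start; "moment": the same for the moment, N m; "width": finger opening in m.
Only numpy, scipy, OpenCV 4.12 (cv2) and the standard library are available. Lean on these libraries where they do the work, as an engineer would, in place of code of your own. Each camera call takes 0.05 s, during which the arm holds its last target. There are 200 camera calls.

## Working session

There is one attempt and no reset: what is moved stays moved. The work goes in short steps, Python scripts to look and compute and a tool call to move; the robot and the scene stay as the last step left them, time stands still between calls to the robot, and variables do not carry over. Pictures are saved under pics/ and viewed, about 12 in all and at most 16, crops included, and the job is handed in when it is done.

Besides the shell and the picture viewer there is one more tool, called after "Call:" as name([rows], argument=value, ...), one row to a line, values as JSON. carry_out: Moves the arm, as the interface text tells. Its arguments: {"type":"object","properties":{"series":{"type":"array","items":{"type":"array"}},"fingers":{"type":"number"},"squeeze":{"type":"number"}},"required":["series"]}

```bash
mkdir -p pics; cat > h.py <<'E'
import numpy as np, cv2
from rig import manip
def snap(name,fn,crop=None,scale=1):
    s=manip.get_state(); im=manip.get_image(name); f=im['frame']
    np.savez(f'pics/{fn}.npz',frame=f,K=im['K'],**({'rvec':im['rvec'],'tvec':im['tvec']} if 'rvec' in im else {'mount':im['mount'],'p':s['position'],'q':s['ee_rot']}))
    show(f,fn,crop,scale)
def show(f,fn,crop=None,scale=1):
    if crop: x0,y0,x1,y1=crop; f=f[y0:y1,x0:x1]
    cv2.imwrite(f'pics/{fn}.png',cv2.resize(f,None,fx=scale,fy=scale,interpolation=cv2.INTER_CUBIC))
def R(q):
    from scipy.spatial.transform import Rotation as T
    return T.from_quat([q[1],q[2],q[3],q[0]]).as_matrix()
def cam(fn):
    d=np.load(f'pics/{fn}.npz')
    if 'rvec' in d: Rm=cv2.Rodrigues(d['rvec'])[0]; return d['K'],Rm,d['tvec'].reshape(3)
    M=np.eye(4); M[:3,:3]=R(d['q']); M[:3,3]=d['p']; C=np.linalg.inv(M@d['mount']); return d['K'],C[:3,:3],C[:3,3]
def px2w(fn,pts,z):
    K,Rm,t=cam(fn); c=-Rm.T@t; out=[]
    for u,v in pts:
        d=Rm.T@np.linalg.solve(K,[u,v,1]); out.append(c+d*(z-c[2])/d[2])
    return np.array(out)
def w2px(fn,P):
    K,Rm,t=cam(fn); q=(np.atleast_2d(P)@Rm.T+t)@K.T; return q[:,:2]/q[:,2:]
E
python3 - <<'E'
from h import *
np.set_printoptions(precision=3,suppress=True)
a=manip.get_state(); print(a)
snap('top','top0',scale=1.5); snap('side','side0',scale=1.5)
for n in ['top0','side0']:
    K,Rm,t=cam(n); print(n,K[0,0],-Rm.T@t,Rm[2])
E
```

```text
{'clock': 0.0, 'qpos': array([ 1.192,  0.277,  1.506, -0.   ,  1.361, -0.121]), 'qd': array([-0.001,  0.001,  0.   ,  0.   , -0.001,  0.001]), 'effort': array([ -0.   , -41.678, -24.58 ,  -0.   ,   0.011,   0.   ]), 'position': array([0.146, 0.555, 0.23 ]), 'ee_rot': array([ 0.   ,  0.792,  0.61 , -0.001]), 'contact_force': array([ 0.062,  0.308, -0.405]), 'moment': array([0.005, 0.031, 0.008]), 'width': 0.08516140254661193}
top0 369.5525878741114 [0.47  0.102 1.308] [ 0.074 -0.019 -0.997]
side0 385.4949939356154 [ 0.155 -0.416  0.854] [ 0.379  0.523 -0.763]
```

View pics/top0.png

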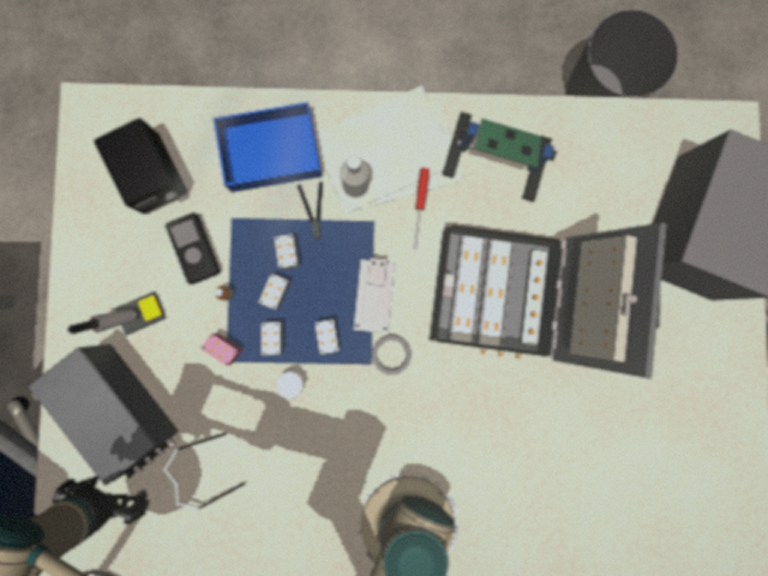

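View pics/side0.png

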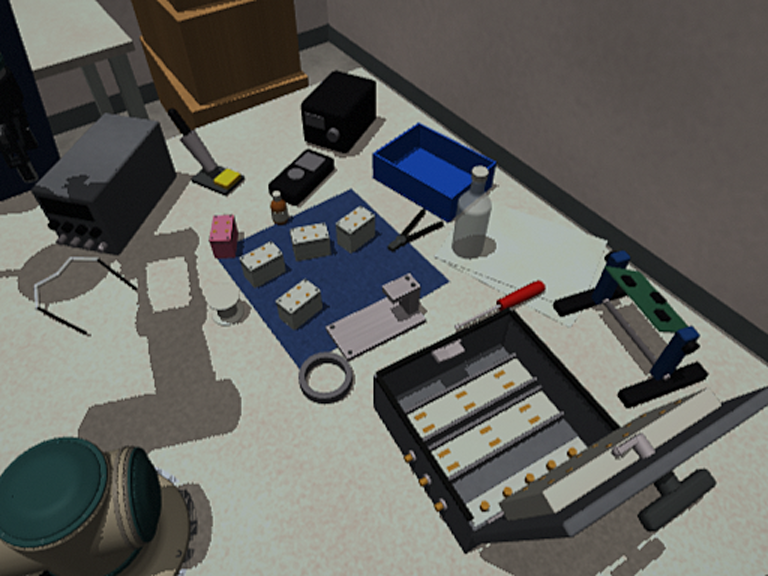

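```bash
python3 - <<'E'
from h import *
f=np.load('pics/top0.npz')['frame']
show(f,'mat',(140,135,290,255),5.3); show(f,'box',(278,140,448,260),4.7)
E
```

```text
(no output)
```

View pics/mat.png

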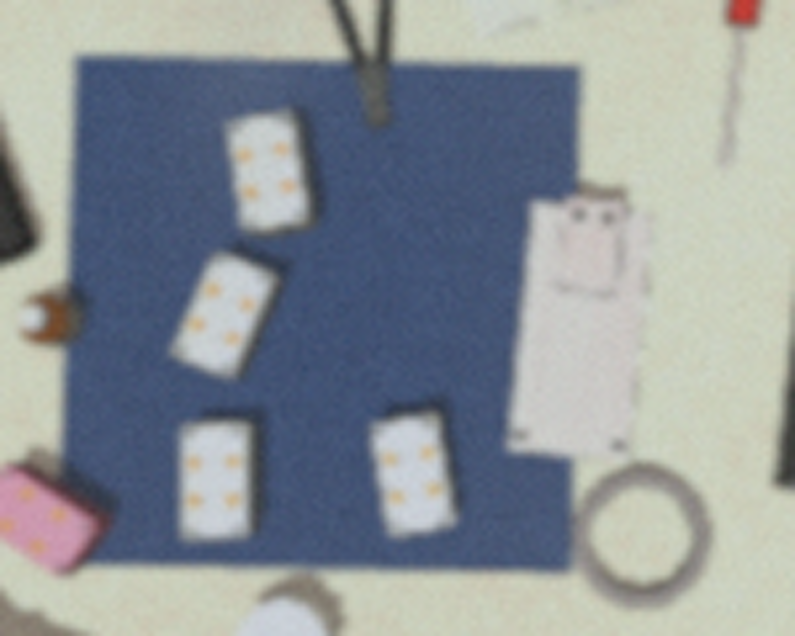

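View pics/box.png

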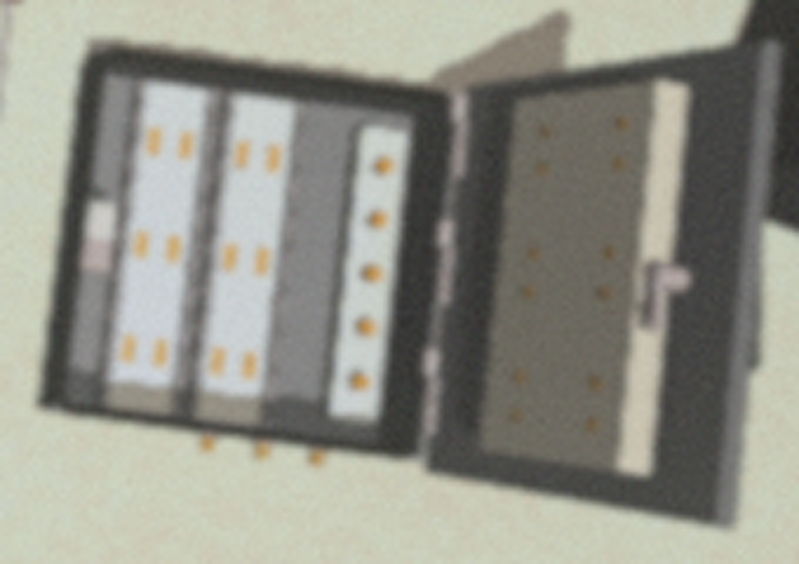

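```bash
python3 - <<'E'
from h import *
np.set_printoptions(precision=4,suppress=True)
mp=lambda L:[(140+u/5.3,135+v/5.3) for u,v in L]
bx=lambda L:[(278+u/4.7,140+v/4.7) for u,v in L]
M=dict(A=[(226,123),(293,110),(309,228),(245,232)],B=[(218,250),(280,272),(238,380),(170,352)],C=[(182,424),(250,420),(250,540),(180,540)],D=[(370,424),(437,409),(456,523),(390,536)])
for k,c in M.items():
    p=px2w('top0',mp(c),.057)[:,:2]; d=(p[0]+p[1]-p[2]-p[3])/2; e=(p[0]+p[3]-p[1]-p[2])/2
    print(k,p.mean(0),np.degrees(np.arctan2(d[1],d[0])),np.degrees(np.arctan2(-e[0],e[1])),np.linalg.norm(d),np.linalg.norm(e))
p=px2w('top0',bx([(90,42),(452,92),(418,455),(38,405)]),.103); print(p,p.mean(0),np.diff(p,axis=0))
print('hi contacts',px2w('top0',bx([(170,145),(157,246),(144,352)]),.021))
print('lo contacts',px2w('top0',bx([(257,157),(246,259),(233,364)]),.015))
print('keeper',px2w('top0',bx([(112,205),(108,270)]),.095))
print('gauge',px2w('top0',mp([(530,200),(650,208),(632,455),(508,450)]),.012)); print(px2w('top0',mp([(560,290),(617,296)]),.083))
print('lid edge out',px2w('top0',bx([(780,42),(733,525)]),.35))
print('tape',px2w('top0',mp([(642,535)]),.022))
E
```

```text
A [0.616  0.2874] 10.360044138236447 8.622229912241208 0.07410650107110435 0.042130129957882644
B [0.5256 0.3112] -21.438470153956924 -19.970708831656815 0.0724377440427375 0.04440680821430886
C [0.4195 0.3148] 1.3166464271693317 2.616010818634141 0.07427587212115264 0.04350704101097203
D [0.4266 0.19  ] 11.192446762286291 12.825524040362936 0.0724678788936752 0.04296908618652589
[[ 0.6798 -0.0682  0.103 ]
 [ 0.6495 -0.324   0.103 ]
 [ 0.3955 -0.2985  0.103 ]
 [ 0.4256 -0.0343  0.103 ]] [ 0.5376 -0.1813  0.103 ] [[-0.0302 -0.2558  0.    ]
 [-0.2541  0.0255  0.    ]
 [ 0.0301  0.2642  0.    ]]
hi contacts [[ 0.6175 -0.1404  0.021 ]
 [ 0.5417 -0.1311  0.021 ]
 [ 0.4629 -0.1218  0.021 ]]
lo contacts [[ 0.6104 -0.2072  0.015 ]
 [ 0.5335 -0.199   0.015 ]
 [ 0.4551 -0.1894  0.015 ]]
keeper [[ 0.5658 -0.0858  0.095 ]
 [ 0.5201 -0.0833  0.095 ]]
gauge [[0.6067 0.1201 0.012 ]
 [0.6029 0.0402 0.012 ]
 [0.4391 0.0496 0.012 ]
 [0.441  0.1313 0.012 ]]
[[0.5429 0.0992 0.083 ]
 [0.5398 0.0634 0.083 ]]
lid edge out [[ 0.6448 -0.4229  0.35  ]
 [ 0.3752 -0.391   0.35  ]]
tape [[0.3876 0.0426 0.022 ]]
```

```bash
cat >> h.py <<'E'
def th(q=None):
    r=R(manip.get_state()['ee_rot'] if q is None else q); return np.degrees(np.arctan2(r[1,0],r[0,0]))
def go(x,y,z,ang=None,n=None,start=None):
    """rows from the present (or given) pose to x,y,z and tool-x angle ang (mod 180)"""
    if start is None:
        s=manip.get_state(); p=np.array(s['position']); a=th(s['ee_rot'])
    else: p=np.array(start[:3]); a=start[3]
    d=0 if ang is None else (ang-a+90)%180-90
    D=(np.array([x,y,z])-p)*1e3
    n=n or int(max(np.ceil(np.abs(D).max()/38),np.ceil(abs(d)/7),np.ceil(np.linalg.norm(D)/40),1))
    out=[]
    for i in range(n):
        t=np.radians(a+d*i/n); c,s_=np.cos(t),np.sin(t); w=D/n
        out.append([[round(float(c*w[0]+s_*w[1]),1),round(float(s_*w[0]-c*w[1]),1),round(float(-w[2]),1)],round(-d/n,2)])
    print(n,'rows:',out if abs(d)>0.5 else out[:1]); return (x,y,z,a+d)
def mods(fn='d'):
    snap('top',fn); f=np.load(f'pics/{fn}.npz')['frame']
    mp=lambda u,v:(140+u/5.3,135+v/5.3)
    hsv=cv2.cvtColor(f,cv2.COLOR_BGR2HSV); m=((hsv[...,1]<60)&(hsv[...,2]>130)).astype(np.uint8)
    q=np.array([mp(85,70),mp(575,75),mp(500,440),mp(560,560),mp(110,555),mp(75,480)],np.int32); z=np.zeros_like(m); cv2.fillPoly(z,[q],1); m=cv2.morphologyEx(m*z,cv2.MORPH_CLOSE,np.ones((3,3)))
    for c in cv2.findContours(m,cv2.RETR_EXTERNAL,cv2.CHAIN_APPROX_NONE)[0]:
        if 120<cv2.contourArea(c)<500:
            w=px2w(fn,c[:,0],.057)[:,:2]*1e3; (cx,cy),(a,b),g=cv2.minAreaRect(w.astype(np.float32))
            if a<b: g+=90; a,b=b,a
            print('mod at',round(cx/1e3,4),round(cy/1e3,4),'size',round(a),round(b),'yaw',round((g+90)%180-90,1))
def st():
    s=manip.get_state(); print(round(s['clock'],2),np.round(s['position'],4),'th',round(th(s['ee_rot']),1),'F',np.round(s['contact_force'],1),'w',round(s['width'],4),'q6',round(s['qpos'][5],2))
E
python3 - <<'E'
from h import *
mods(); st()
s=go(.42,.315,.09,92)
for t in [(.4266,.19,.09),(.616,.2874,.09),(.5256,.3112,.09)]: s=go(*t,None,None,s)
E
```

```text
mod at 0.4202 0.3188 size 71 43 yaw 1.7
mod at 0.4261 0.1928 size 74 45 yaw 10.9
mod at 0.526 0.3161 size 74 45 yaw -20.9
mod at 0.6191 0.2913 size 76 47 yaw 11.0
0.15 [0.1465 0.5556 0.2306] th 75.2 F [ 0.  -0.4 -0.2] w 0.0854 q6 -0.12
10 rows: [[[-16.3, 32.6, 14.1], np.float64(-1.68)], [[-17.2, 32.1, 14.1], np.float64(-1.68)], [[-18.2, 31.6, 14.1], np.float64(-1.68)], [[-19.1, 31.0, 14.1], np.float64(-1.68)], [[-20.0, 30.5, 14.1], np.float64(-1.68)], [[-20.9, 29.9, 14.1], np.float64(-1.68)], [[-21.7, 29.2, 14.1], np.float64(-1.68)], [[-22.6, 28.6, 14.1], np.float64(-1.68)], [[-23.4, 27.9, 14.1], np.float64(-1.68)], [[-24.2, 27.2, 14.1], np.float64(-1.68)]]
4 rows: [[[-31.3, 0.6, -0.0], 0.0]]
6 rows: [[[15.1, 32.1, -0.0], 0.0]]
3 rows: [[[9.0, -29.8, -0.0], 0.0]]
```

Call:
carry_out([
  [[-16,33,14],-1.7],
  [[-17,32,14],-1.7],
  [[-18,32,14],-1.7],
  [[-19,31,14],-1.7],
  [[-20,30,14],-1.7],
  [[-21,30,14],-1.7],
  [[-22,29,14],-1.7],
  [[-22,29,14],-1.7],
  [[-23,28,14],-1.7],
  [[-24,27,14],-1.7],
], fingers=0)

```text
clock: 0.98
position: [0.4283, 0.3185, 0.0849]
ee_rot: [-0.003, 0.683, 0.731, 0.004]
contact_force: [1.2, 0.3, -0.9]
width: -0.0003
```

Call:
carry_out([
  [[0,8,10],0],
  [[0,0,7],0],
  [[0,0,2],0],
  [[0,0,2],0],
  [[0,0,2],0],
  [[0,0,2],0],
  [[0,0,2],0],
  [[0,0,2],0],
  [[0,0,2],0],
  [[0,0,2],0],
])

```text
clock: 1.82
position: [0.4376, 0.3162, 0.054]
ee_rot: [0.0, 0.681, 0.732, 0.002]
contact_force: [-1.5, -2.9, 9.3]
width: -0.0
```

Call:
carry_out([
  [[0,0,2],0],
  [[0,0,2],0],
  [[0,0,2],0],
])

```text
clock: 2.07
position: [0.4376, 0.3163, 0.054]
ee_rot: [0.003, 0.679, 0.734, 0.004]
contact_force: [-1.6, -3.9, 9.8]
width: 0.0001
```

Call:
carry_out([
  [[0,0,-30],0],
  [[0,0,-10],0],
])

```text
clock: 2.23
position: [0.4347, 0.3164, 0.0943]
ee_rot: [0.003, 0.678, 0.735, 0.002]
contact_force: [1.0, 0.6, 1.5]
width: 0.0001
```

```bash
python3 - <<'E'
from h import *
st(); s=go(.4265,.1905,.08)
E
```

```text
2.23 [0.4347 0.3164 0.0943] th 94.6 F [1.  0.6 1.5] w 0.0001 q6 -1.15
4 rows: [[[-31.2, -4.6, 3.6], 0.0]]
```

Call:
carry_out([
  [[-31,-5,4],0],
  [[-31,-5,4],0],
  [[-31,-5,4],0],
  [[-31,-5,4],0],
  [[0,0,4],0],
  [[0,0,4],0],
  [[0,0,2],0],
  [[0,0,2],0],
  [[0,0,2],0],
  [[0,0,2],0],
])

```text
clock: 3.07
position: [0.4274, 0.1982, 0.0686]
ee_rot: [0.006, 0.672, 0.74, 0.013]
contact_force: [0.4, -0.3, 0.7]
width: 0.0001
```

Call:
carry_out([
  [[0,0,2],0],
  [[0,0,2],0],
  [[0,0,2],0],
  [[0,0,2],0],
  [[0,0,2],0],
  [[0,0,2],0],
])

```text
clock: 3.57
position: [0.4282, 0.2007, 0.0551]
ee_rot: [0.006, 0.671, 0.741, 0.013]
contact_force: [0.8, 0.6, 0.8]
width: -0.0002
```

Call:
carry_out([
  [[0,0,-30],0],
  [[0,0,-10],0],
])

```text
clock: 3.73
position: [0.4248, 0.1995, 0.0928]
ee_rot: [0.004, 0.671, 0.741, 0.01]
contact_force: [-0.8, -0.9, -0.1]
width: -0.0002
```

```bash
python3 - <<'E'
from h import *
st(); s=go(.6165,.2885,.08)
s=go(.526,.314,.08,start=s)
E
```

```text
3.73 [0.4248 0.1995 0.0928] th 95.7 F [-0.8 -0.9 -0.1] w -0.0002 q6 -1.38
6 rows: [[[11.6, 33.3, 2.1], 0.0]]
3 rows: [[[11.4, -29.2, -0.0], 0.0]]
```

Call:
carry_out([
  [[12,33,2],0],
  [[12,33,2],0],
  [[12,33,2],0],
  [[12,33,2],0],
  [[12,33,2],0],
  [[12,33,2],0],
  [[0,0,4],0],
  [[0,0,4],0],
  [[0,0,2],0],
  [[0,0,2],0],
])

```text
clock: 4.57
position: [0.6205, 0.2929, 0.0703]
ee_rot: [0.004, 0.672, 0.741, 0.009]
contact_force: [-1.4, -0.4, 0.6]
width: 0.0001
```

Call:
carry_out([
  [[0,0,2],0],
  [[0,0,2],0],
  [[0,0,2],0],
  [[0,0,2],0],
  [[0,0,2],0],
  [[0,0,2],0],
  [[0,0,2],0],
  [[0,0,2],0],
])

```text
clock: 5.23
position: [0.6161, 0.291, 0.0601]
ee_rot: [0.004, 0.672, 0.741, 0.009]
contact_force: [-1.3, -1.1, 8.0]
width: -0.0002
```

Call:
carry_out([
  [[0,0,-30],0],
  [[0,0,-5],0],
])

```text
clock: 5.4
position: [0.6144, 0.2903, 0.0953]
ee_rot: [0.004, 0.672, 0.741, 0.008]
contact_force: [1.5, 0.6, 1.3]
width: -0.0
```

Call:
carry_out([
  [[11,-29,2],0],
  [[11,-29,2],0],
  [[11,-29,2],0],
  [[0,0,4],0],
  [[0,0,4],0],
  [[0,0,2],0],
  [[0,0,2],0],
  [[0,0,2],0],
  [[0,0,2],0],
  [[0,0,2],0],
])

```text
clock: 6.23
position: [0.5295, 0.3159, 0.0729]
ee_rot: [0.008, 0.673, 0.739, 0.015]
contact_force: [0.1, 0.1, -0.3]
width: -0.0001
```

Call:
carry_out([
  [[0,0,2],0],
  [[0,0,2],0],
  [[0,0,2],0],
  [[0,0,2],0],
  [[0,0,2],0],
  [[0,0,2],0],
  [[0,0,2],0],
  [[0,0,2],0],
])

```text
clock: 6.9
position: [0.5319, 0.3155, 0.0545]
ee_rot: [0.008, 0.674, 0.739, 0.015]
contact_force: [0.4, 0.2, 0.8]
width: 0.0001
```

Call:
carry_out([
  [[0,0,-35],0],
  [[0,0,-30],0],
  [[0,0,0],0],
], fingers=85)

```text
clock: 7.15
position: [0.5277, 0.3139, 0.1179]
ee_rot: [0.006, 0.674, 0.739, 0.011]
contact_force: [1.0, 0.5, 0.9]
width: 0.036
```

```bash
python3 - <<'E'
from h import *
mods('d2');st(); s=go(.6175,.289,.11,100.5)
E
```

```text
mod at 0.4231 0.1926 size 70 38 yaw 5.0
mod at 0.4522 0.3174 size 136 58 yaw 6.9
mod at 0.5641 0.3871 size 106 80 yaw 24.8
mod at 0.6202 0.2899 size 68 35 yaw 10.3
7.2 [0.5269 0.3135 0.1159] th 95.3 F [ 0.3 -0.3 -0.5] w 0.0431 q6 -1.24
3 rows: [[[-10.9, 29.3, 2.0], np.float64(-1.74)], [[-11.8, 29.0, 2.0], np.float64(-1.74)], [[-12.7, 28.6, 2.0], np.float64(-1.74)]]
```

Call:
carry_out([
  [[-11,29,0],-1.8],
  [[-12,29,0],-1.8],
  [[-12,29,0],-1.8],
  [[0,0,0],0],
  [[0,0,5],0],
])

```text
clock: 7.62
position: [0.6175, 0.2888, 0.1094]
ee_rot: [0.005, 0.636, 0.772, 0.008]
contact_force: [-0.4, 0.1, -0.1]
width: 0.0847
```

```bash
python3 - <<'E'
from h import *
st(); s=go(.6175,.289,.026,100.5)
snap('wrist','w1'); 
# project expected module A outline
print(w2px('w1',[[.6175,.289,.06],[.616,.2874,.06],[.43,.19,.06]]))
E
```

```text
7.62 [0.6175 0.2888 0.1094] th 101.1 F [-0.4  0.1 -0.1] w 0.0847 q6 -1.43
3 rows: [[[0.1, 0.0, 27.8], np.float64(0.19)], [[0.1, 0.0, 27.8], np.float64(0.19)], [[0.1, 0.0, 27.8], np.float64(0.19)]]
[[ 257.51669545  221.18585366]
 [ 255.40664647  218.52139222]
 [ 106.15422105 -236.93369663]]
```

View pics/w1.png

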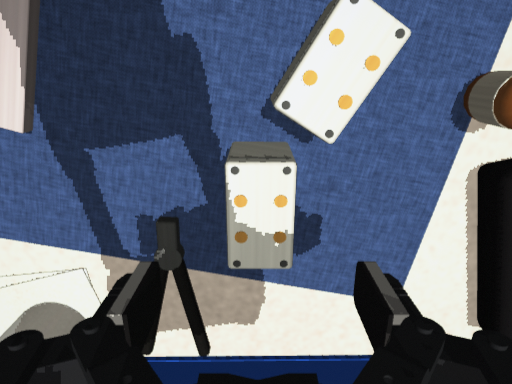

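```bash
python3 - <<'E'
from h import *
c=px2w('w1',[(262,215)],.06)[0]; print(c)
top=px2w('w1',[(230,162),(295,162),(292,268),(229,268)],.06); print(top)
T=np.radians(101.1); x=np.array([np.cos(T),np.sin(T)]); y=np.array([x[1],-x[0]])
for p in px2w('w1',[(158,220),(180,220),(170,260)],.012): d=(p[:2]-c[:2])*1e3; print(d@x,d@y)
E
```

```text
[0.61294693 0.29086834 0.06      ]
[[0.58404049 0.26641161 0.06      ]
 [0.57692145 0.30285765 0.06      ]
 [0.64571301 0.31712143 0.06      ]
 [0.65342074 0.27739862 0.06      ]]
-78.24622988466396 25.35128730826063
-61.51934810559224 25.375958097163462
-72.20562256968745 60.33414937966878
```

Call:
carry_out([
  [[1,-2.5,28],0],
  [[0,0,27],0],
  [[0,0,24],0],
  [[0,0,3],0],
], fingers=65)

```text
clock: 8.0
position: [0.6118, 0.2899, 0.0214]
ee_rot: [0.004, 0.635, 0.772, 0.007]
contact_force: [-1.3, 0.2, -0.6]
width: 0.0647
```

Call:
carry_out([
  [[0,0,0],0],
  [[0,0,0],0],
  [[0,0,0],0],
  [[0,0,0],0],
], fingers=20, squeeze=45)

```text
clock: 8.33
position: [0.6079, 0.2902, 0.0206]
ee_rot: [0.002, 0.635, 0.773, 0.004]
contact_force: [-0.9, -0.8, -2.2]
width: 0.0414
```

```bash
python3 - <<'E'
from h import *
st()
p=manip.get_state()['position']
s=go(p[0],p[1],.19); s=go(.5335,-.1985,.19,83.4,start=s)
E
```

```text
8.33 [0.6079 0.2902 0.0206] th 101.2 F [-0.9 -0.8 -2.2] w 0.0414 q6 -1.42
5 rows: [[[0.0, 0.0, -33.9], 0.0]]
13 rows: [[[-35.8, -12.9, -0.0], np.float64(1.37)], [[-36.1, -12.1, -0.0], np.float64(1.37)], [[-36.3, -11.2, -0.0], np.float64(1.37)], [[-36.6, -10.3, -0.0], np.float64(1.37)], [[-36.8, -9.4, -0.0], np.float64(1.37)], [[-37.0, -8.6, -0.0], np.float64(1.37)], [[-37.2, -7.7, -0.0], np.float64(1.37)], [[-37.4, -6.8, -0.0], np.float64(1.37)], [[-37.6, -5.9, -0.0], np.float64(1.37)], [[-37.7, -5.0, -0.0], np.float64(1.37)], [[-37.8, -4.1, -0.0], np.float64(1.37)], [[-37.9, -3.2, -0.0], np.float64(1.37)], [[-38.0, -2.3, -0.0], np.float64(1.37)]]
```

Call:
carry_out([
  [[0,0,-25],0],
  [[0,0,-35],0],
  [[0,0,-35],0],
  [[0,0,-30],0],
  [[-20,-10,-10],1],
  [[-36,-13,0],1.4],
  [[-36,-12,0],1.4],
  [[-36,-11,0],1.4],
  [[-36,-10,0],1.4],
  [[-37,-9,0],1.4],
])

```text
clock: 9.17
position: [0.5709, 0.0851, 0.1688]
ee_rot: [0.005, 0.685, 0.729, 0.013]
contact_force: [0.7, -0.6, -2.7]
width: 0.0414
```

Call:
carry_out([
  [[-37,-9,0],1.4],
  [[-37,-8,0],1.4],
  [[-37,-7,0],1.4],
  [[-37,-6,0],1.4],
  [[-37,-5,0],1.4],
  [[-37,-4,0],1.4],
  [[-37,-3,0],1.4],
  [[-20,-2,0],1],
  [[0,0,0],0],
])

```text
clock: 9.92
position: [0.5156, -0.2134, 0.174]
ee_rot: [0.013, 0.755, 0.655, 0.017]
contact_force: [-0.1, -0.4, -2.4]
width: 0.0417
```

```bash
python3 - <<'E'
from h import *
st(); s=go(.5335,-.1985,.12,83.4); snap('wrist','w2')
E
```

```text
9.92 [ 0.5156 -0.2134  0.174 ] th 81.9 F [-0.1 -0.4 -2.4] w 0.0417 q6 -1.97
2 rows: [[[8.6, 7.8, 27.0], np.float64(-0.73)], [[8.5, 7.9, 27.0], np.float64(-0.73)]]
```

View pics/w2.png

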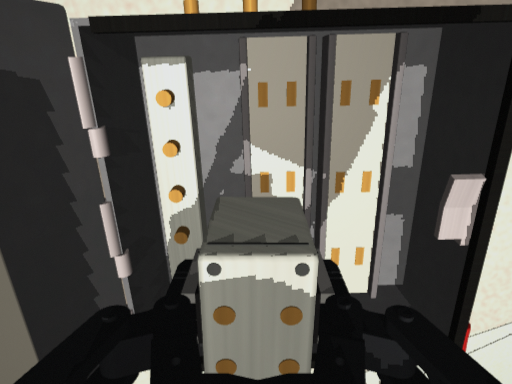

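```bash
python3 - <<'E'
from h import *
np.set_printoptions(precision=4,suppress=True)
hi=px2w('w2',[(346,92),(375,92),(340,181),(366,181),(335,257),(359,257)],.021); print('hi',hi)
lo=px2w('w2',[(262,94),(291,94),(265,181),(290,181)],.015); print('lo',lo)
m=px2w('w2',[(202,253),(317,253)],.2134); print('mod end',m, 'mod centre', m.mean(0)[:2]+.036*np.array([.99,-.115]))
E
```

```text
hi [[ 0.4614 -0.1313  0.021 ]
 [ 0.4647 -0.1077  0.021 ]
 [ 0.5383 -0.1402  0.021 ]
 [ 0.5417 -0.1169  0.021 ]
 [ 0.6175 -0.1493  0.021 ]
 [ 0.621  -0.1257  0.021 ]]
lo [[ 0.4538 -0.1997  0.015 ]
 [ 0.4572 -0.1757  0.015 ]
 [ 0.5308 -0.2074  0.015 ]
 [ 0.5341 -0.1846  0.015 ]]
mod end [[ 0.4824 -0.228   0.2134]
 [ 0.488  -0.19    0.2134]] mod centre [ 0.5208 -0.2132]
```

```bash
sed -i "s/'q6',round(s\['qpos'\]\[5\],2))/'q6',round(s['qpos'][5],2),'tilt xy deg',np.round(np.degrees(R(s['ee_rot'])[:2,2]),2))/" h.py; python3 - <<'E'
from h import *
st(); s=go(.528,-.197,.10,83.4)
E
```

```text
9.97 [ 0.5159 -0.2118  0.1741] th 82.0 F [-0.2  0.2 -2.3] w 0.0415 q6 -1.97 tilt xy deg [2.43 0.19]
2 rows: [[[8.2, 4.9, 37.1], np.float64(-0.71)], [[8.1, 5.0, 37.1], np.float64(-0.71)]]
```

Call:
carry_out([
  [[8,5,20],-0.7],
  [[8,5,20],-0.7],
  [[0,0,17],0],
  [[0,0,10],0],
  [[0,0,0],0],
])

```text
clock: 10.38
position: [0.5333, -0.1936, 0.1104]
ee_rot: [0.016, 0.746, 0.665, 0.02]
contact_force: [0.5, 0.4, -2.7]
width: 0.0417
```

```bash
python3 - <<'E'
from h import *
st(); s=go(.528,-.197,.039,83.4)
E
```

```text
10.38 [ 0.5333 -0.1936  0.1104] th 83.5 F [ 0.5  0.4 -2.7] w 0.0417 q6 -1.96 tilt xy deg [2.92 0.17]
2 rows: [[[-2.0, -2.5, 35.7], np.float64(0.03)]]
```

Call:
carry_out([
  [[-2,-4,20],0],
  [[-2,-3,20],0],
  [[0,-1,15],0],
  [[0,0,6],0],
  [[0,0,0],0],
])

```text
clock: 10.8
position: [0.5316, -0.1938, 0.0521]
ee_rot: [0.019, 0.744, 0.667, 0.022]
contact_force: [0.5, -0.6, -2.5]
width: 0.0416
```

```bash
python3 - <<'E'
import re
t=open('h.py').read()
t=t.replace("    out=[]\n    for i in range(n):\n        t=np","    out=[]; tl=R(manip.get_state()['ee_rot'])[:2,2]*(start is None); D[:2]+=D[2]*tl\n    for i in range(n):\n        t=np")
open('h.py','w').write(t)
from h import *
st(); s=go(.528,-.197,.037,83.4)
E
```

```text
10.8 [ 0.5316 -0.1938  0.0521] th 83.7 F [ 0.5 -0.6 -2.5] w 0.0416 q6 -1.98 tilt xy deg [3.35 0.06]
1 rows: [[[-3.6, -4.1, 15.1], np.float64(0.33)]]
```

Call:
carry_out([
  [[-4,-4,0],0],
  [[0,0,6],0],
  [[0,0,5],0],
  [[0,0,4],0],
  [[0,0,2],0],
])

```text
clock: 11.22
position: [0.5313, -0.1988, 0.0385]
ee_rot: [0.023, 0.744, 0.667, 0.024]
contact_force: [-0.4, 0.1, -2.1]
width: 0.0415
```

```bash
python3 - <<'E'
from h import *
st(); s=go(.528,-.197,.037,83.4)
E
```

```text
11.22 [ 0.5313 -0.1988  0.0385] th 83.8 F [-0.4  0.1 -2.1] w 0.0415 q6 -1.99 tilt xy deg [ 3.81 -0.16]
1 rows: [[[1.4, -3.5, 1.5], np.float64(0.39)]]
```

Call:
carry_out([
  [[0,-2,2],0],
  [[0,-1,2],0],
  [[0,-1,2],0],
])

```text
clock: 11.47
position: [0.5301, -0.1988, 0.0353]
ee_rot: [0.025, 0.744, 0.667, 0.026]
contact_force: [-2.4, 2.0, 16.3]
width: 0.0417
```

Call:
carry_out([
  [[0,0,0],0],
  [[0,0,0],0],
  [[0,0,0],0],
], fingers=52)

```text
clock: 11.72
position: [0.5317, -0.1996, 0.0376]
ee_rot: [0.028, 0.744, 0.667, 0.026]
contact_force: [0.4, -0.1, -0.2]
width: 0.0518
```

Call:
carry_out([
  [[0,0,-20],0],
  [[0,0,-30],0],
  [[0,0,-35],0],
  [[0,0,-30],0],
  [[0,0,0],0],
])

```text
clock: 12.13
position: [0.5217, -0.1988, 0.1543]
ee_rot: [0.025, 0.744, 0.667, 0.025]
contact_force: [0.8, 0.4, 0.5]
width: 0.0519
```

```bash
python3 - <<'E'
from h import *
st(); snap('wrist','w3')
E
```

```text
12.13 [ 0.5217 -0.1988  0.1543] th 83.7 F [0.8 0.4 0.5] w 0.0519 q6 -1.99 tilt xy deg [ 4.1  -0.22]
```

View pics/w3.png

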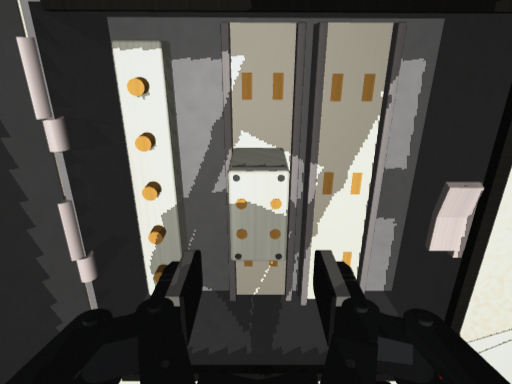

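```bash
python3 - <<'E'
from h import *
mods('d3'); st(); s=go(.42,.316,.13,92)
E
```

```text
mod at 0.4187 0.3187 size 74 44 yaw 1.7
mod at 0.4261 0.193 size 76 46 yaw 11.8
mod at 0.5258 0.3158 size 75 46 yaw -22.1
12.23 [ 0.5193 -0.1974  0.1498] th 83.7 F [-1.1  0.3 -0.7] w 0.0521 q6 -1.99 tilt xy deg [ 3.72 -0.01]
14 rows: [[[35.7, -11.2, 1.4], np.float64(-0.59)], [[35.8, -10.8, 1.4], np.float64(-0.59)], [[35.9, -10.4, 1.4], np.float64(-0.59)], [[36.0, -10.1, 1.4], np.float64(-0.59)], [[36.1, -9.7, 1.4], np.float64(-0.59)], [[36.2, -9.3, 1.4], np.float64(-0.59)], [[36.3, -8.9, 1.4], np.float64(-0.59)], [[36.4, -8.6, 1.4], np.float64(-0.59)], [[36.5, -8.2, 1.4], np.float64(-0.59)], [[36.5, -7.8, 1.4], np.float64(-0.59)], [[36.6, -7.4, 1.4], np.float64(-0.59)], [[36.7, -7.0, 1.4], np.float64(-0.59)], [[36.8, -6.7, 1.4], np.float64(-0.59)], [[36.8, -6.3, 1.4], np.float64(-0.59)]]
```

Call:
carry_out([
  [[36,-11,0],-0.6],
  [[36,-11,0],-0.6],
  [[36,-10,0],-0.6],
  [[36,-10,0],-0.6],
  [[36,-10,0],-0.6],
  [[36,-9,0],-0.6],
  [[36,-9,0],-0.6],
  [[36,-9,0],-0.6],
  [[36,-8,0],-0.6],
  [[36,-8,0],-0.6],
], fingers=70)

```text
clock: 13.07
position: [0.4383, 0.1745, 0.1281]
ee_rot: [0.016, 0.713, 0.701, 0.013]
contact_force: [0.9, 0.0, 0.3]
width: 0.0702
```

Call:
carry_out([
  [[36,-7,1],-0.6],
  [[36,-7,1],-0.6],
  [[36,-7,1],-0.6],
  [[20,-6,1],-0.6],
  [[0,0,0],0],
])

```text
clock: 13.48
position: [0.4021, 0.3126, 0.113]
ee_rot: [0.012, 0.695, 0.719, 0.007]
contact_force: [-0.4, 0.2, 0.9]
width: 0.0701
```

```bash
python3 - <<'E'
from h import *
st(); s=go(.419,.318,.06,92)
E
```

```text
13.48 [0.4021 0.3126 0.113 ] th 92.0 F [-0.4  0.2  0.9] w 0.0701 q6 -1.06 tilt xy deg [ 1.53 -0.41]
2 rows: [[[2.6, 7.8, 26.5], np.float64(0.0)]]
```

Call:
carry_out([
  [[3,9,10],0],
  [[2,8,20],0],
  [[0,0,25],0],
  [[0,0,25],0],
  [[0,0,6],0],
], fingers=58)

```text
clock: 13.9
position: [0.4188, 0.3159, 0.0198]
ee_rot: [0.012, 0.692, 0.722, 0.003]
contact_force: [-0.8, -1.1, -0.2]
width: 0.0581
```

```bash
python3 - <<'E'
from h import *
st(); s=go(.419,.318,.021,92)
E
```

```text
13.9 [0.4188 0.3159 0.0198] th 92.4 F [-0.8 -1.1 -0.2] w 0.0581 q6 -1.06 tilt xy deg [ 1.25 -0.7 ]
1 rows: [[[2.0, 0.3, -1.2], np.float64(0.36)]]
```

Call:
carry_out([
  [[0,0,0],0],
  [[0,0,0],0],
  [[0,0,0],0],
  [[0,0,0],0],
], fingers=20)

```text
clock: 14.23
position: [0.4174, 0.3136, 0.018]
ee_rot: [0.011, 0.693, 0.72, 0.0]
contact_force: [-0.1, -0.3, -3.2]
width: 0.0417
```

Call:
carry_out([
  [[0,0,-20],0],
  [[0,0,-35],0],
  [[0,0,-35],0],
  [[0,0,-35],0],
  [[0,0,-20],0],
])

```text
clock: 14.65
position: [0.4096, 0.3104, 0.1638]
ee_rot: [0.009, 0.694, 0.72, -0.009]
contact_force: [1.6, 0.3, -3.1]
width: 0.0415
```

```bash
python3 - <<'E'
from h import *
st(); s=go(.4635,-.119,.15,83.4)
E
```

```text
14.65 [0.4096 0.3104 0.1638] th 92.1 F [ 1.6  0.3 -3.1] w 0.0415 q6 -1.07 tilt xy deg [-0.02 -1.49]
12 rows: [[[-35.9, 3.1, 1.1], np.float64(0.73)], [[-35.8, 3.6, 1.1], np.float64(0.73)], [[-35.8, 4.1, 1.1], np.float64(0.73)], [[-35.7, 4.5, 1.1], np.float64(0.73)], [[-35.7, 5.0, 1.1], np.float64(0.73)], [[-35.6, 5.4, 1.1], np.float64(0.73)], [[-35.5, 5.9, 1.1], np.float64(0.73)], [[-35.5, 6.3, 1.1], np.float64(0.73)], [[-35.4, 6.8, 1.1], np.float64(0.73)], [[-35.3, 7.2, 1.1], np.float64(0.73)], [[-35.2, 7.7, 1.1], np.float64(0.73)], [[-35.1, 8.1, 1.1], np.float64(0.73)]]
```

Call:
carry_out([
  [[-36,5,0],0.7],
  [[-36,5,0],0.7],
  [[-36,5,0],0.7],
  [[-36,6,0],0.7],
  [[-36,6,0],0.7],
  [[-36,7,0],0.7],
  [[-36,7,0],0.7],
  [[-36,8,0],0.7],
  [[-36,8,0],0.7],
  [[-36,9,0],0.7],
])

```text
clock: 15.48
position: [0.4688, -0.0584, 0.1835]
ee_rot: [0.012, 0.733, 0.68, 0.001]
contact_force: [1.5, -0.2, -4.4]
width: 0.0414
```

Call:
carry_out([
  [[-35,9,0],0.7],
  [[-20,8,0],0.7],
  [[0,0,0],0],
])

```text
clock: 15.73
position: [0.4805, -0.1256, 0.1862]
ee_rot: [0.015, 0.744, 0.667, -0.001]
contact_force: [0.2, -0.7, -3.4]
width: 0.0412
```

```bash
python3 - <<'E'
from h import *
st(); s=go(.4635,-.119,.07,83.4)
E
```

```text
15.73 [ 0.4805 -0.1256  0.1862] th 83.7 F [ 0.2 -0.7 -3.4] w 0.0412 q6 -1.84 tilt xy deg [ 1.11 -1.39]
4 rows: [[[1.8, -5.0, 29.1], np.float64(0.09)]]
```

Call:
carry_out([
  [[2,-5,29],0],
  [[2,-5,29],0],
  [[2,-5,29],0],
  [[1,-4,20],0],
  [[0,0,5],0],
  [[0,0,0],0],
])

```text
clock: 16.23
position: [0.4626, -0.1218, 0.0736]
ee_rot: [0.018, 0.746, 0.665, -0.0]
contact_force: [-0.1, -0.8, -2.8]
width: 0.0416
```

```bash
python3 - <<'E'
from h import *
st(); s=go(.4635,-.120,.04,83.4)
E
```

```text
16.23 [ 0.4626 -0.1218  0.0736] th 83.4 F [-0.1 -0.8 -2.8] w 0.0416 q6 -1.83 tilt xy deg [ 1.3  -1.54]
1 rows: [[[2.7, -0.2, 33.6], np.float64(0.01)]]
```

Call:
carry_out([
  [[2,0,12],0],
  [[1,0,10],0],
  [[0,0,6],0],
  [[0,0,3],0],
  [[0,0,2],0],
  [[0,0,2],0],
])

```text
clock: 16.73
position: [0.4687, -0.1207, 0.044]
ee_rot: [0.023, 0.746, 0.666, 0.002]
contact_force: [0.3, -0.1, -3.0]
width: 0.0413
```

```bash
python3 - <<'E'
from h import *
st()
E
```

```text
16.73 [ 0.4687 -0.1207  0.044 ] th 83.5 F [ 0.3 -0.1 -3. ] w 0.0413 q6 -1.83 tilt xy deg [ 1.91 -1.8 ]
```

Call:
carry_out([
  [[0,-5,1],0],
  [[0,-2,2],0],
  [[0,0,2],0],
  [[0,0,2],0],
  [[0,0,2],0],
])

```text
clock: 17.15
position: [0.4638, -0.1207, 0.0386]
ee_rot: [0.025, 0.746, 0.666, 0.004]
contact_force: [-6.4, 3.1, 28.6]
width: 0.0416
```

```bash
python3 - <<'E'
from h import *
st()
E
```

```text
17.15 [ 0.4638 -0.1207  0.0386] th 83.5 F [-6.4  3.1 28.6] w 0.0416 q6 -1.83 tilt xy deg [ 2.24 -1.88]
```

Call:
carry_out([
  [[0,0,0],0],
  [[0,0,0],0],
  [[0,0,0],0],
], fingers=52)

```text
clock: 17.4
position: [0.4658, -0.1216, 0.0408]
ee_rot: [0.028, 0.746, 0.666, 0.005]
contact_force: [0.2, -0.1, -0.2]
width: 0.052
```

Call:
carry_out([
  [[0,0,-20],0],
  [[0,0,-30],0],
  [[0,0,-35],0],
  [[0,0,-20],0],
  [[0,0,0],0],
])

```text
clock: 17.82
position: [0.4609, -0.1182, 0.1486]
ee_rot: [0.027, 0.746, 0.665, 0.004]
contact_force: [0.9, -0.2, 0.5]
width: 0.0516
```

```bash
python3 - <<'E'
from h import *
mods('d4'); st(); s=go(.426,.192,.13,101.2)
E
```

```text
mod at 0.4259 0.1931 size 75 45 yaw 10.8
mod at 0.526 0.3161 size 75 45 yaw -21.3
17.87 [ 0.4603 -0.118   0.1472] th 83.4 F [ 0.8 -0.7  0. ] w 0.0516 q6 -1.83 tilt xy deg [ 2.3  -1.92]
9 rows: [[[33.8, -7.8, 1.9], np.float64(-1.97)], [[34.1, -6.6, 1.9], np.float64(-1.97)], [[34.3, -5.5, 1.9], np.float64(-1.97)], [[34.5, -4.3, 1.9], np.float64(-1.97)], [[34.6, -3.1, 1.9], np.float64(-1.97)], [[34.7, -1.9, 1.9], np.float64(-1.97)], [[34.7, -0.7, 1.9], np.float64(-1.97)], [[34.7, 0.5, 1.9], np.float64(-1.97)], [[34.7, 1.7, 1.9], np.float64(-1.97)]]
```

Call:
carry_out([
  [[34,-7,0],-2],
  [[34,-6,0],-2],
  [[34,-4,0],-2],
  [[34,-3,0],-2],
  [[34,-2,0],-2],
  [[34,-1,0],-2],
  [[34,0,0],-2],
  [[34,2,0],-2],
  [[25,3,0],-2],
  [[0,0,0],0],
], fingers=65)

```text
clock: 18.7
position: [0.4312, 0.188, 0.1227]
ee_rot: [0.023, 0.63, 0.776, -0.006]
contact_force: [0.0, -0.9, 0.7]
width: 0.0648
```

```bash
python3 - <<'E'
from h import *
st(); s=go(.426,.1925,.02,101.2)
E
```

```text
18.7 [0.4312 0.188  0.1227] th 101.8 F [ 0.  -0.9  0.7] w 0.0648 q6 -1.45 tilt xy deg [ 1.64 -2.16]
3 rows: [[[3.3, -2.1, 34.2], np.float64(0.2)], [[3.3, -2.1, 34.2], np.float64(0.2)], [[3.3, -2.1, 34.2], np.float64(0.2)]]
```

Call:
carry_out([
  [[4,-4,15],0],
  [[4,-4,30],0],
  [[2,-2,30],0],
  [[0,0,22],0],
  [[0,0,4],0],
  [[0,0,0],0],
])

```text
clock: 19.2
position: [0.4192, 0.1917, 0.0125]
ee_rot: [0.022, 0.628, 0.777, -0.009]
contact_force: [-0.2, -0.5, -0.1]
width: 0.0652
```

```bash
python3 - <<'E'
from h import *
st(); s=go(.426,.1925,.02,101.2)
E
```

```text
19.2 [0.4192 0.1917 0.0125] th 102.1 F [-0.2 -0.5 -0.1] w 0.0652 q6 -1.42 tilt xy deg [ 1.33 -2.33]
1 rows: [[[-0.9, 6.9, -7.5], np.float64(0.88)]]
```

Slightly low; correct then grip and lift.

Call:
carry_out([
  [[-1,6,-7],0],
  [[0,0,-1],0],
])

```text
clock: 19.37
position: [0.425, 0.1913, 0.0207]
ee_rot: [0.021, 0.629, 0.777, -0.01]
contact_force: [0.6, 0.8, 0.5]
width: 0.0651
```

Call:
carry_out([
  [[0,0,0],0],
  [[0,0,0],0],
  [[0,0,0],0],
  [[0,0,0],0],
], fingers=20)

```text
clock: 19.7
position: [0.4289, 0.1921, 0.0253]
ee_rot: [0.024, 0.63, 0.777, -0.006]
contact_force: [0.3, 0.9, -3.3]
width: 0.0413
```

Call:
carry_out([
  [[0,0,-20],0],
  [[0,0,-35],0],
  [[0,0,-35],0],
  [[0,0,-35],0],
  [[0,0,-10],0],
])

```text
clock: 20.12
position: [0.4206, 0.1958, 0.162]
ee_rot: [0.02, 0.63, 0.777, -0.011]
contact_force: [1.5, 0.3, -3.0]
width: 0.0412
```

```bash
python3 - <<'E'
from h import *
st(); s=go(.541,-.128,.15,83.4)
E
```

```text
20.12 [0.4206 0.1958 0.162 ] th 101.9 F [ 1.5  0.3 -3. ] w 0.0412 q6 -1.44 tilt xy deg [ 1.03 -2.44]
9 rows: [[[-37.9, 5.6, 1.3], np.float64(2.06)], [[-37.7, 7.0, 1.3], np.float64(2.06)], [[-37.4, 8.4, 1.3], np.float64(2.06)], [[-37.1, 9.7, 1.3], np.float64(2.06)], [[-36.7, 11.0, 1.3], np.float64(2.06)], [[-36.3, 12.3, 1.3], np.float64(2.06)], [[-35.8, 13.6, 1.3], np.float64(2.06)], [[-35.3, 14.9, 1.3], np.float64(2.06)], [[-34.7, 16.2, 1.3], np.float64(2.06)]]
```

Call:
carry_out([
  [[-37,7,0],2],
  [[-37,8,0],2],
  [[-37,9,0],2],
  [[-37,10,0],2],
  [[-37,11,0],2],
  [[-36,12,0],2],
  [[-36,13,0],2],
  [[-35,15,0],2],
  [[-24,14,0],2],
  [[0,0,0],0],
])

```text
clock: 20.95
position: [0.5464, -0.1236, 0.1829]
ee_rot: [0.025, 0.745, 0.667, -0.002]
contact_force: [0.8, 0.7, -1.9]
width: 0.0419
```

```bash
python3 - <<'E'
from h import *
st(); s=go(.544,-.1295,.08,83.4)
E
```

```text
20.95 [ 0.5464 -0.1236  0.1829] th 83.6 F [ 0.8  0.7 -1.9] w 0.0419 q6 -1.78 tilt xy deg [ 1.8 -2.3]
3 rows: [[[-0.8, -1.8, 34.3], np.float64(0.08)]]
```

Call:
carry_out([
  [[-1,-3,30],0],
  [[-1,-3,30],0],
  [[-1,-3,25],0],
  [[0,-1,15],0],
  [[0,0,5],0],
  [[0,0,0],0],
])

```text
clock: 21.45
position: [0.5388, -0.1323, 0.0744]
ee_rot: [0.026, 0.746, 0.665, -0.001]
contact_force: [0.1, -0.5, -2.4]
width: 0.0418
```

```bash
python3 - <<'E'
from h import *
st(); s=go(.544,-.1295,.046,83.4)
E
```

```text
21.45 [ 0.5388 -0.1323  0.0744] th 83.4 F [ 0.1 -0.5 -2.4] w 0.0418 q6 -1.78 tilt xy deg [ 1.85 -2.32]
1 rows: [[[4.4, 3.8, 28.4], np.float64(-0.01)]]
```

Call:
carry_out([
  [[4,5,0],0],
  [[0,2,6],0],
  [[0,0,8],0],
  [[0,0,5],0],
  [[0,0,3],0],
  [[0,0,2],0],
])

```text
clock: 21.95
position: [0.5516, -0.1294, 0.053]
ee_rot: [0.03, 0.745, 0.666, 0.001]
contact_force: [-1.0, -1.0, -3.3]
width: 0.0417
```

```bash
python3 - <<'E'
from h import *
st(); s=go(.544,-.1295,.046,83.4)
E
```

```text
21.95 [ 0.5516 -0.1294  0.053 ] th 83.5 F [-1.  -1.  -3.3] w 0.0417 q6 -1.77 tilt xy deg [ 2.34 -2.47]
1 rows: [[[-0.7, -7.9, 7.0], np.float64(0.1)]]
```

Call:
carry_out([
  [[0,-6,1],0],
  [[0,-2,2],0],
  [[0,0,2],0],
  [[0,0,2],0],
  [[0,0,2],0],
  [[0,0,2],0],
])

```text
clock: 22.45
position: [0.5465, -0.1293, 0.0512]
ee_rot: [0.034, 0.746, 0.665, 0.005]
contact_force: [-2.4, 1.4, 8.3]
width: 0.0416
```

```bash
python3 - <<'E'
from h import *
st(); s=go(.544,-.1295,.046,83.4)
E
```

```text
22.45 [ 0.5465 -0.1293  0.0512] th 83.4 F [-2.4  1.4  8.3] w 0.0416 q6 -1.78 tilt xy deg [ 3.03 -2.56]
1 rows: [[[-0.3, -2.8, 5.2], np.float64(0.01)]]
```

Call:
carry_out([
  [[0,-1,3],0],
  [[0,0,3],0],
  [[0,0,3],0],
])

```text
clock: 22.7
position: [0.5469, -0.1293, 0.051]
ee_rot: [0.037, 0.746, 0.665, 0.008]
contact_force: [-5.8, 1.4, 16.7]
width: 0.0414
```

```bash
python3 - <<'E'
from h import *
st(); snap('wrist','w4')
E
```

```text
22.7 [ 0.5469 -0.1293  0.051 ] th 83.3 F [-5.8  1.4 16.7] w 0.0414 q6 -1.78 tilt xy deg [ 3.48 -2.6 ]
```

View pics/w4.png

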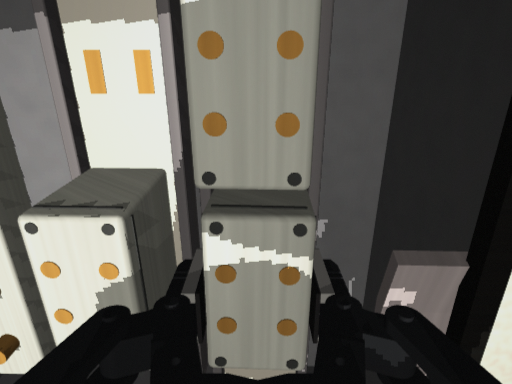

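```bash
python3 - <<'E'
from h import *
from scipy.optimize import brentq
def zof(a,b,w): return brentq(lambda z:np.linalg.norm(np.diff(px2w('w4',[a,b],z),axis=0))-w,0,.17)
print('ours near edge',zof((203,213),(316,213),.042)); print('C far edge',zof((195,188),(318,188),.042))
# screw spacing same on all modules: ratio at mid dots
for z in (.06,.075,.08,.09):
  f=lambda a,b:np.linalg.norm(np.diff(px2w('w4',[a,b],z),axis=0))
  print(z,'C dots',f((210,45),(290,45)),f((215,125),(288,125)),'C screws',f((209,179),(294,179)),'ours',f((216,229),(300,229)),f((226,274),(290,274)),f((227,325),(287,325)),'len dots C',f((210,45),(215,125)),'ours',f((226,274),(227,325)),'A dots',f((51,270),(109,270)))
K,Rm,t=cam('w4'); print(-Rm.T@t,Rm[2])
E
```

```text
ours near edge 0.07280930602250665
C far edge 0.07885508042477166
0.06 C dots 0.027318863601286915 0.02719444532522153 C screws 0.033744482778449464 ours 0.035450491710586896 0.028680503688874735 0.02892543183640323 len dots C 0.027434896834164547 ours 0.02976507627247592 A dots 0.027106816050406733
0.075 C dots 0.02409561350982834 0.023985874878771622 C screws 0.029763098018479567 ours 0.03126782136543323 0.025296598798559722 0.025512628794047778 len dots C 0.02419795641744418 ours 0.02625320673728012 A dots 0.023908584652907874
0.08 C dots 0.023021196812675476 0.022916351396621657 C screws 0.028435969765156267 ours 0.029873597917048692 0.024168630501788062 0.024375027779929292 len dots C 0.023118976278537356 ours 0.02508258355888141 A dots 0.022842507520408287
0.09 C dots 0.020872363418369753 0.020777304432321703 C screws 0.025781713258509698 ours 0.027085151020279565 0.021912693908244723 0.022099825751692347 len dots C 0.020961016000723757 ours 0.022741337202084214 A dots 0.020710353255409035
[ 0.45341794 -0.11360986  0.18713347] [ 0.38300104 -0.07942039 -0.92032744]
```

```bash
python3 - <<'E'
from h import *
b=np.radians(-6.6); ux=np.array([np.cos(b),np.sin(b)]); uy=np.array([-ux[1],ux[0]]); c=np.array([.541,-.130])
def rel(p,z):
    d=(px2w('w4',p,z)[:,:2]-c)*1e3; return np.round(np.c_[d@ux,d@uy],1)
print('C dots',rel([(210,45),(290,45),(215,125),(288,125),(209,179),(294,179)],.075).tolist())
print('C far edge',rel([(195,188),(318,188)],.075).tolist())
print('ours',rel([(226,274),(290,274),(227,325),(287,325),(216,229),(300,229)],.081).tolist())
print('ours near edge',rel([(203,213),(316,213)],.081).tolist())
print('A dots',rel([(51,270),(109,270)],.075).tolist())
E
```

```text
C dots [[-89.7, -12.3], [-89.7, 11.8], [-65.5, -12.0], [-65.7, 12.0], [-46.5, -15.0], [-46.9, 14.7]]
C far edge [[-43.0, -20.2], [-43.7, 23.3]]
ours [[-10.8, -9.6], [-11.4, 14.3], [14.1, -10.1], [13.2, 14.0], [-29.9, -12.5], [-30.5, 17.1]]
ours near edge [[-36.1, -16.7], [-36.9, 22.3]]
A dots [[-6.4, -81.4], [-7.0, -57.5]]
```

Call:
carry_out([
  [[0,0,-4],0],
  [[-3,0,0],0],
  [[0,0,0],0],
])

```text
clock: 23.0
position: [0.5455, -0.1323, 0.0576]
ee_rot: [0.038, 0.746, 0.665, 0.008]
contact_force: [-0.1, -0.5, -2.7]
width: 0.0413
```

```bash
python3 - <<'E'
from h import *
st()
E
```

```text
23.0 [ 0.5455 -0.1323  0.0576] th 83.3 F [-0.1 -0.5 -2.7] w 0.0413 q6 -1.78 tilt xy deg [ 3.63 -2.66]
```

Call:
carry_out([
  [[0,0,3],0],
  [[0,0,3],0],
  [[0,-1,3],0],
  [[0,0,2],0],
  [[0,0,2],0],
  [[0,0,2],0],
  [[0,0,2],0],
])

```text
clock: 23.58
position: [0.5489, -0.1328, 0.0494]
ee_rot: [0.041, 0.747, 0.664, 0.012]
contact_force: [-6.3, 1.0, 18.1]
width: 0.0418
```

```bash
python3 - <<'E'
from h import *
st()
E
```

```text
23.58 [ 0.5489 -0.1328  0.0494] th 83.2 F [-6.3  1.  18.1] w 0.0418 q6 -1.79 tilt xy deg [ 4.15 -2.58]
```

Call:
carry_out([
  [[0,-2,0],0],
  [[0,0,0],0],
  [[0,0,0],0],
  [[0,0,0],0],
], fingers=50)

```text
clock: 23.92
position: [0.549, -0.1349, 0.0505]
ee_rot: [0.044, 0.747, 0.664, 0.012]
contact_force: [-0.6, 0.2, 0.9]
width: 0.0503
```

Call:
carry_out([
  [[0,0,-15],0],
  [[0,0,-30],0],
  [[0,0,-35],0],
  [[0,0,-20],0],
  [[0,0,0],0],
])

```text
clock: 24.33
position: [0.539, -0.1285, 0.148]
ee_rot: [0.038, 0.747, 0.664, 0.01]
contact_force: [0.9, -0.5, -1.2]
width: 0.0501
```

```bash
python3 - <<'E'
from h import *
mods('d5'); st(); s=go(.526,.315,.14,69); snap('wrist','w5')
E
```

```text
mod at 0.5261 0.3161 size 75 46 yaw -22.3
24.38 [ 0.5384 -0.1283  0.1465] th 83.2 F [-0.1 -0.2 -0.5] w 0.05 q6 -1.79 tilt xy deg [ 3.64 -2.48]
12 rows: [[[36.6, -5.4, 0.5], np.float64(1.18)], [[36.5, -6.2, 0.5], np.float64(1.18)], [[36.3, -6.9, 0.5], np.float64(1.18)], [[36.2, -7.7, 0.5], np.float64(1.18)], [[36.0, -8.4, 0.5], np.float64(1.18)], [[35.8, -9.2, 0.5], np.float64(1.18)], [[35.6, -9.9, 0.5], np.float64(1.18)], [[35.4, -10.7, 0.5], np.float64(1.18)], [[35.2, -11.4, 0.5], np.float64(1.18)], [[34.9, -12.1, 0.5], np.float64(1.18)], [[34.7, -12.8, 0.5], np.float64(1.18)], [[34.4, -13.5, 0.5], np.float64(1.18)]]
```

View pics/w5.png

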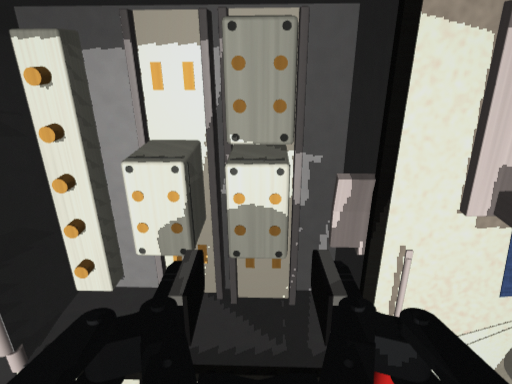

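Call:
carry_out([
  [[36,-4,0],1.2],
  [[36,-4,0],1.2],
  [[36,-5,0],1.2],
  [[36,-6,0],1.2],
  [[36,-6,0],1.2],
  [[36,-7,0],1.2],
  [[36,-8,0],1.2],
  [[35,-9,0],1.2],
  [[35,-9,0],1.2],
  [[35,-10,0],1.2],
], fingers=65)

```text
clock: 25.27
position: [0.5403, 0.2413, 0.1068]
ee_rot: [0.028, 0.819, 0.573, -0.003]
contact_force: [1.1, -0.4, 0.5]
width: 0.0647
```

Call:
carry_out([
  [[35,-11,0],1.2],
  [[28,-11,0],1.2],
  [[0,0,0],0],
])

```text
clock: 25.52
position: [0.538, 0.317, 0.0948]
ee_rot: [0.026, 0.83, 0.557, -0.007]
contact_force: [0.6, -0.2, -0.7]
width: 0.0651
```

```bash
python3 - <<'E'
from h import *
st(); s=go(.526,.315,.02,69); 
E
```

```text
25.52 [0.538  0.317  0.0948] th 67.6 F [ 0.6 -0.2 -0.7] w 0.0651 q6 -0.7 tilt xy deg [ 1.01 -2.88]
2 rows: [[[-1.7, -6.5, 37.4], np.float64(-0.68)], [[-1.7, -6.5, 37.4], np.float64(-0.68)]]
```

Call:
carry_out([
  [[-2,-7,15],-0.5],
  [[-2,-6,30],-0.5],
  [[0,-1,20],0],
  [[0,0,6],0],
  [[0,0,0],0],
])

```text
clock: 25.93
position: [0.519, 0.3149, 0.0113]
ee_rot: [0.025, 0.823, 0.567, -0.014]
contact_force: [0.1, 0.1, -0.4]
width: 0.0647
```

```bash
python3 - <<'E'
from h import *
st(); s=go(.526,.315,.022,69); 
E
```

```text
25.93 [0.519  0.3149 0.0113] th 69.1 F [ 0.1  0.1 -0.4] w 0.0647 q6 -0.7 tilt xy deg [ 0.31 -3.27]
1 rows: [[[2.0, 6.8, -10.7], np.float64(0.11)]]
```

Call:
carry_out([
  [[2,6,-10],0],
  [[0,0,-1],0],
])

```text
clock: 26.1
position: [0.5237, 0.3135, 0.0201]
ee_rot: [0.025, 0.823, 0.567, -0.017]
contact_force: [1.3, 0.6, 0.5]
width: 0.0649
```

Call:
carry_out([
  [[0,0,0],0],
  [[0,0,0],0],
  [[0,0,0],0],
  [[0,0,0],0],
], fingers=20)

```text
clock: 26.43
position: [0.525, 0.3133, 0.0218]
ee_rot: [0.025, 0.824, 0.566, -0.016]
contact_force: [-0.6, -0.4, -3.3]
width: 0.0415
```

```bash
python3 - <<'E'
from h import *
st()
E
```

```text
26.43 [0.525  0.3133 0.0218] th 69.0 F [-0.6 -0.4 -3.3] w 0.0415 q6 -0.71 tilt xy deg [ 0.12 -3.32]
```

Call:
carry_out([
  [[0,0,-20],0],
  [[0,0,-35],0],
  [[0,0,-35],0],
  [[0,0,-35],0],
  [[0,0,0],0],
])

```text
clock: 26.85
position: [0.5206, 0.3182, 0.1462]
ee_rot: [0.024, 0.824, 0.566, -0.023]
contact_force: [1.3, -0.6, -0.9]
width: 0.0417
```

```bash
python3 - <<'E'
from h import *
st(); s=go(.619,-.138,.15,83.4)
E
```

```text
26.85 [0.5206 0.3182 0.1462] th 69.0 F [ 1.3 -0.6 -0.9] w 0.0417 q6 -0.72 tilt xy deg [-0.6 -3.7]
13 rows: [[[-30.1, 19.7, -0.3], np.float64(-1.11)], [[-30.4, 19.1, -0.3], np.float64(-1.11)], [[-30.8, 18.5, -0.3], np.float64(-1.11)], [[-31.1, 17.9, -0.3], np.float64(-1.11)], [[-31.5, 17.3, -0.3], np.float64(-1.11)], [[-31.8, 16.7, -0.3], np.float64(-1.11)], [[-32.1, 16.0, -0.3], np.float64(-1.11)], [[-32.4, 15.4, -0.3], np.float64(-1.11)], [[-32.7, 14.8, -0.3], np.float64(-1.11)], [[-33.0, 14.1, -0.3], np.float64(-1.11)], [[-33.3, 13.5, -0.3], np.float64(-1.11)], [[-33.5, 12.9, -0.3], np.float64(-1.11)], [[-33.8, 12.2, -0.3], np.float64(-1.11)]]
```

Call:
carry_out([
  [[-30,20,0],-1.1],
  [[-31,20,0],-1.1],
  [[-31,19,0],-1.1],
  [[-31,18,0],-1.1],
  [[-32,18,0],-1.1],
  [[-32,17,0],-1.1],
  [[-32,17,0],-1.1],
  [[-33,16,0],-1.1],
  [[-33,15,0],-1.1],
  [[-33,15,0],-1.1],
])

```text
clock: 27.68
position: [0.599, -0.0407, 0.1614]
ee_rot: [0.016, 0.758, 0.651, -0.026]
contact_force: [0.2, 0.9, -1.9]
width: 0.0418
```

Call:
carry_out([
  [[-33,14,0],-1.1],
  [[-33,13,0],-1.1],
  [[-25,12,0],-1.1],
  [[0,0,0],0],
])

```text
clock: 28.02
position: [0.6245, -0.1487, 0.1623]
ee_rot: [0.015, 0.74, 0.672, -0.029]
contact_force: [-0.2, 0.6, -2.3]
width: 0.0421
```

```bash
python3 - <<'E'
from h import *
st(); s=go(.6215,-.141,.08,83.4)
E
```

```text
28.02 [ 0.6245 -0.1487  0.1623] th 84.5 F [-0.2  0.6 -2.3] w 0.0421 q6 -1.76 tilt xy deg [-1.31 -3.55]
3 rows: [[[4.2, -0.8, 27.4], np.float64(0.38)], [[4.2, -0.8, 27.4], np.float64(0.38)], [[4.2, -0.8, 27.4], np.float64(0.38)]]
```

Call:
carry_out([
  [[4,-1,28],0.4],
  [[4,-1,28],0.4],
  [[3,-1,20],0.2],
  [[0,0,8],0],
  [[0,0,0],0],
])

```text
clock: 28.43
position: [0.6194, -0.1459, 0.072]
ee_rot: [0.015, 0.748, 0.663, -0.029]
contact_force: [1.9, -0.6, -1.6]
width: 0.0417
```

```bash
python3 - <<'E'
from h import *
st(); s=go(.6215,-.141,.044,83.4)
E
```

```text
28.43 [ 0.6194 -0.1459  0.072 ] th 83.1 F [ 1.9 -0.6 -1.6] w 0.0417 q6 -1.72 tilt xy deg [-1.38 -3.53]
1 rows: [[[6.9, 2.0, 28.0], np.float64(-0.29)]]
```

Call:
carry_out([
  [[5,3,0],0],
  [[2,1,6],0],
  [[1,0,6],0],
  [[0,0,5],0],
  [[0,0,2],0],
])

```text
clock: 28.85
position: [0.6259, -0.1381, 0.0538]
ee_rot: [0.017, 0.748, 0.663, -0.028]
contact_force: [0.6, -0.6, -2.4]
width: 0.0419
```

```bash
python3 - <<'E'
from h import *
st(); s=go(.6215,-.141,.044,83.4)
E
```

```text
28.85 [ 0.6259 -0.1381  0.0538] th 83.2 F [ 0.6 -0.6 -2.4] w 0.0419 q6 -1.7 tilt xy deg [-1.17 -3.58]
1 rows: [[[-2.8, -3.9, 9.8], np.float64(-0.21)]]
```

Call:
carry_out([
  [[-3,-3,0],0],
  [[0,-1,4],0],
  [[0,0,3],0],
  [[0,0,2],0],
  [[0,0,2],0],
  [[0,0,2],0],
])

```text
clock: 29.35
position: [0.621, -0.1413, 0.0426]
ee_rot: [0.017, 0.748, 0.663, -0.028]
contact_force: [-6.3, 2.8, 17.7]
width: 0.042
```

```bash
python3 - <<'E'
from h import *
st(); s=go(.6215,-.141,.044,83.4)
E
```

```text
29.35 [ 0.621  -0.1413  0.0426] th 83.2 F [-6.3  2.8 17.7] w 0.042 q6 -1.71 tilt xy deg [-1.07 -3.56]
1 rows: [[[0.2, 0.4, -1.4], np.float64(-0.23)]]
```

Call:
carry_out([
  [[0,0,0],0],
  [[0,0,0],0],
  [[0,0,0],0],
], fingers=50)

```text
clock: 29.6
position: [0.6221, -0.1422, 0.0441]
ee_rot: [0.019, 0.748, 0.663, -0.027]
contact_force: [-0.7, 0.3, 0.3]
width: 0.0497
```

Call:
carry_out([
  [[0,0,-15],0],
  [[0,0,-35],0],
  [[0,0,-40],0],
  [[0,0,-40],0],
  [[0,0,-40],0],
  [[0,0,-40],0],
  [[0,-10,-40],0],
  [[0,-30,-30],0],
  [[0,-30,-30],0],
], fingers=50)

```text
clock: 30.35
position: [0.5608, -0.1157, 0.355]
ee_rot: [0.014, 0.748, 0.663, -0.031]
contact_force: [-1.0, 0.6, 0.8]
width: 0.0497
```

```bash
python3 - <<'E'
from h import *
st(); snap('wrist','w6'); s=go(.405,-.455,.43,83.4)
E
```

```text
30.35 [ 0.5608 -0.1157  0.355 ] th 83.2 F [-1.   0.6  0.8] w 0.0497 q6 -1.74 tilt xy deg [-1.63 -3.58]
10 rows: [[[-36.0, -11.2, -6.6], np.float64(-0.03)]]
```

View pics/w6.png

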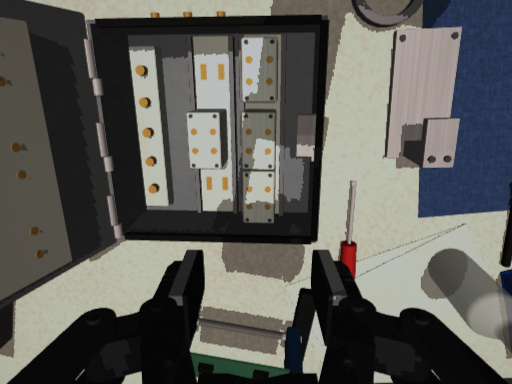

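Call:
carry_out([
  [[0,-20,-35],0],
  [[0,-20,-35],0],
  [[-15,-25,-15],0],
  [[-34,-15,0],0],
  [[-36,-10,0],0],
  [[-36,-10,0],0],
  [[-36,-10,0],0],
  [[-36,-10,0],0],
  [[-36,-8,0],0],
  [[-36,-5,0],0],
], fingers=0)

```text
clock: 31.23
position: [0.3944, -0.3599, 0.4743]
ee_rot: [0.03, 0.743, 0.668, -0.025]
contact_force: [0.9, 0.3, 0.3]
width: -0.0003
```

```bash
python3 - <<'E'
from h import *
st(); s=go(.405,-.46,.43,83.4)
E
```

```text
31.23 [ 0.3944 -0.3599  0.4743] th 83.8 F [0.9 0.3 0.3] w -0.0003 q6 -2.31 tilt xy deg [ 0.18 -4.45]
3 rows: [[[-31.6, 6.9, 14.8], np.float64(0.14)]]
```

Call:
carry_out([
  [[-32,9,5],0],
  [[-32,9,5],0],
  [[-32,9,5],0],
  [[-5,0,5],0],
  [[0,0,0],0],
])

```text
clock: 31.65
position: [0.4055, -0.479, 0.4619]
ee_rot: [0.033, 0.747, 0.663, -0.027]
contact_force: [0.6, -0.3, 0.1]
width: -0.0003
```

```bash
python3 - <<'E'
from h import *
st(); s=go(.405,-.455,.315,83.4)
E
```

```text
31.65 [ 0.4055 -0.479   0.4619] th 83.1 F [ 0.6 -0.3  0.1] w -0.0003 q6 -2.42 tilt xy deg [ 0.14 -4.87]
4 rows: [[[9.0, -1.3, 36.7], np.float64(-0.07)]]
```

Call:
carry_out([
  [[5,0,36],0],
  [[5,0,36],0],
  [[5,0,36],0],
  [[3,0,25],0],
  [[0,0,0],0],
])

```text
clock: 32.07
position: [0.4087, -0.471, 0.3256]
ee_rot: [0.036, 0.748, 0.663, -0.027]
contact_force: [0.1, 0.4, -0.3]
width: 0.0002
```

```bash
python3 - <<'E'
from h import *
st(); s=go(.4234,-.30,.315,None)
snap('side','s1',scale=1.5)
E
```

```text
32.07 [ 0.4087 -0.471   0.3256] th 83.1 F [ 0.1  0.4 -0.3] w 0.0002 q6 -2.39 tilt xy deg [ 0.4  -5.17]
5 rows: [[[34.5, -1.3, 2.1], 0.0]]
```

View pics/s1.png

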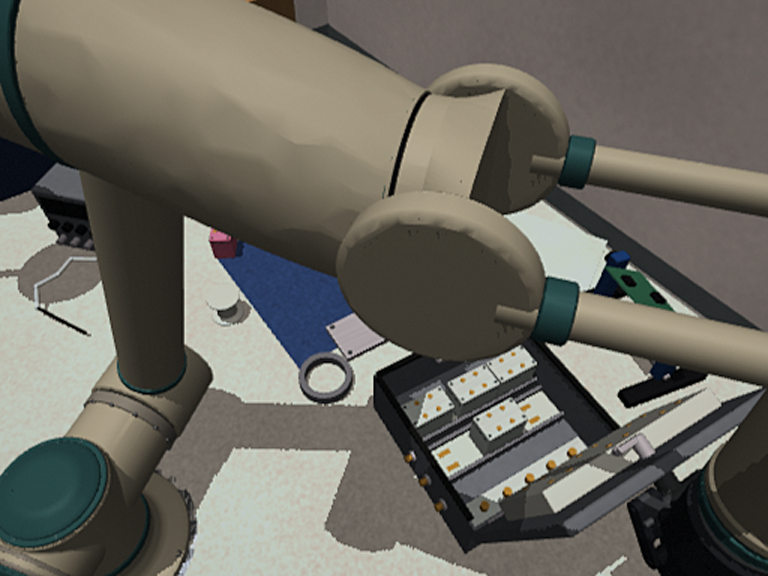

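Call:
carry_out([
  [[15,2,1],0],
  [[15,2,1],0],
  [[15,2,1],0],
  [[12,1,1],0],
  [[12,1,1],0],
])

```text
clock: 32.53
position: [0.4285, -0.4059, 0.3272]
ee_rot: [0.048, 0.748, 0.662, -0.03]
contact_force: [-1.9, -6.0, 4.9]
width: -0.0001
```

Call:
carry_out([
  [[12,1,1],0],
  [[12,1,1],0],
  [[12,1,1],0],
])

```text
clock: 32.78
position: [0.4368, -0.3733, 0.3273]
ee_rot: [0.057, 0.747, 0.661, -0.035]
contact_force: [-5.6, -3.3, 12.8]
width: 0.0001
```

```bash
python3 - <<'E'
from h import *
st()
E
```

```text
32.78 [ 0.4368 -0.3733  0.3273] th 82.9 F [-5.6 -3.3 12.8] w 0.0001 q6 -2.22 tilt xy deg [ 1.37 -7.51]
```

Call:
carry_out([
  [[0,-1,-12],0],
  [[10,-2,-5],0],
  [[10,-2,-2],0],
])

```text
clock: 33.03
position: [0.436, -0.3466, 0.3441]
ee_rot: [0.059, 0.747, 0.662, -0.033]
contact_force: [1.4, -2.0, -0.4]
width: -0.0001
```

```bash
python3 - <<'E'
from h import *
st()
E
```

```text
33.03 [ 0.436  -0.3466  0.3441] th 82.9 F [ 1.4 -2.  -0.4] w -0.0001 q6 -2.19 tilt xy deg [ 1.63 -7.54]
```

Call:
carry_out([
  [[12,-6,-1],0],
  [[12,-6,-1],0],
  [[14,-5,-1],0],
  [[15,0,-1],0],
  [[15,0,-1],0],
])

```text
clock: 33.45
position: [0.4257, -0.2691, 0.3378]
ee_rot: [0.058, 0.747, 0.662, -0.032]
contact_force: [1.3, -2.9, -0.2]
width: 0.0001
```

```bash
cat >> h.py <<'E'
def box():
    s=manip.get_state(); d=np.array(s['position'])-[.5227,-.3104,0]; b=np.radians(-6.6); ux=np.array([np.cos(b),np.sin(b)]); uy=np.array([-ux[1],ux[0]])
    print('box frame from hinge mid: x',round(d[:2]@ux*1e3,1),'y',round(d[:2]@uy*1e3,1),'z',round(d[2]*1e3,1)); st()
E
python3 - <<'E'
from h import *
box()
E
```

```text
box frame from hinge mid: x -101.1 y 29.9 z 337.8
33.45 [ 0.4257 -0.2691  0.3378] th 82.9 F [ 1.3 -2.9 -0.2] w 0.0001 q6 -2.08 tilt xy deg [ 1.66 -7.44]
```

Call:
carry_out([
  [[15,1,1],0],
  [[15,1,2],0],
  [[15,1,4],0],
  [[15,1,5],0],
  [[14,1,6],0],
  [[14,1,7],0],
  [[12,1,7],0],
])

```text
clock: 34.03
position: [0.4343, -0.1569, 0.2877]
ee_rot: [0.048, 0.747, 0.662, -0.033]
contact_force: [0.7, 0.8, 0.5]
width: 0.0005
```

```bash
python3 - <<'E'
from h import *
box()
E
```

```text
box frame from hinge mid: x -105.5 y 142.3 z 287.7
34.03 [ 0.4343 -0.1569  0.2877] th 83.0 F [0.7 0.8 0.5] w 0.0005 q6 -1.85 tilt xy deg [ 0.8  -6.67]
```

Call:
carry_out([
  [[14,1,11],0],
  [[14,1,11],0],
  [[14,1,12],0],
  [[12,1,14],0],
  [[12,1,14],0],
  [[10,1,14],0],
  [[10,1,14],0],
])

```text
clock: 34.62
position: [0.4345, -0.064, 0.1797]
ee_rot: [0.034, 0.747, 0.663, -0.037]
contact_force: [-0.1, 0.7, -0.3]
width: 0.0002
```

```bash
python3 - <<'E'
from h import *
box()
E
```

```text
box frame from hinge mid: x -116.0 y 234.7 z 179.7
34.62 [ 0.4345 -0.064   0.1797] th 83.2 F [-0.1  0.7 -0.3] w 0.0002 q6 -1.63 tilt xy deg [-0.53 -5.73]
```

```bash
python3 - <<'E'
from h import *
snap('wrist','w7')
E
```

```text
(no output)
```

View pics/w7.png

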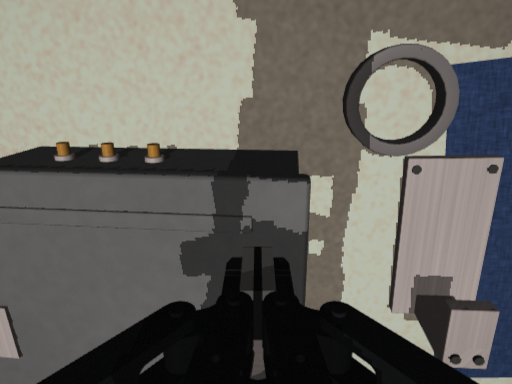

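Call:
carry_out([
  [[0,2,20],0],
  [[0,2,20],0],
  [[0,1,8],0],
  [[0,0,5],0],
  [[0,0,5],0],
  [[0,0,4],0],
  [[0,0,3],0],
  [[0,0,3],0],
  [[0,0,3],0],
])

```text
clock: 35.42
position: [0.428, -0.0618, 0.1147]
ee_rot: [0.026, 0.747, 0.663, -0.038]
contact_force: [-4.5, 2.3, 17.3]
width: 0.0002
```

```bash
python3 - <<'E'
from h import *
box()
E
```

```text
box frame from hinge mid: x -122.7 y 236.0 z 114.7
35.42 [ 0.428  -0.0618  0.1147] th 83.2 F [-4.5  2.3 17.3] w 0.0002 q6 -1.62 tilt xy deg [-1.23 -5.13]
```

Call:
carry_out([
  [[0,0,-35],0],
  [[0,0,-35],0],
  [[0,20,-30],0],
  [[-5,36,0],0],
  [[-5,36,0],0],
  [[-5,36,0],0],
  [[-5,30,0],0],
  [[0,0,0],0],
], fingers=60)

```text
clock: 36.08
position: [0.5866, -0.092, 0.2284]
ee_rot: [0.03, 0.748, 0.662, -0.034]
contact_force: [-0.4, -0.3, 0.3]
width: 0.0598
```

```bash
python3 - <<'E'
from h import *
box(); snap('wrist','w8'); print(w2px('w8',[[.548,-.092,.157]]))
E
```

```text
box frame from hinge mid: x 38.4 y 224.3 z 228.4
36.08 [ 0.5866 -0.092   0.2284] th 83.0 F [-0.4 -0.3  0.3] w 0.0598 q6 -1.65 tilt xy deg [-0.68 -5.19]
[[260.69707436 152.80973568]]
```

View pics/w8.png

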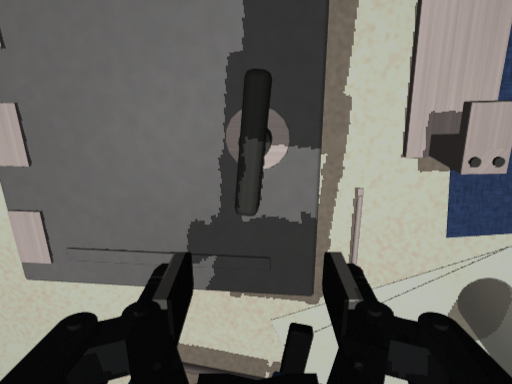

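```bash
python3 - <<'E'
from h import *
p=px2w('w8',[(258,70),(247,214)],.157); print(p,p.mean(0),np.linalg.norm(p[1]-p[0])); d=p[1]-p[0]; a=np.degrees(np.arctan2(d[1],d[0])); print('bar yaw',a,'tool th',a+90)
m=p.mean(0); go(m[0],m[1],.18,a+90)
E
```

```text
[[ 0.49875412 -0.08777074  0.157     ]
 [ 0.58885988 -0.1061962   0.157     ]] [ 0.543807   -0.09698347  0.157     ] 0.09197034700468894
bar yaw -11.556920303855804 tool th 78.4430796961442
2 rows: [[[-3.2, -19.4, 24.2], np.float64(2.31)], [[-3.9, -19.2, 24.2], np.float64(2.31)]]
```

Call:
carry_out([
  [[-3,-19,15],2.3],
  [[-3,-19,15],2.3],
  [[0,-2,12],0.5],
  [[0,0,0],0],
])

```text
clock: 36.47
position: [0.5381, -0.0941, 0.1872]
ee_rot: [0.029, 0.778, 0.626, -0.035]
contact_force: [0.3, -0.0, -0.3]
width: 0.0603
```

```bash
python3 - <<'E'
from h import *
st(); go(.545,-.095,.139,78.4)
E
```

```text
36.47 [ 0.5381 -0.0941  0.1872] th 77.6 F [ 0.3 -0.  -0.3] w 0.0603 q6 -1.56 tilt xy deg [-1.01 -5.06]
2 rows: [[[2.5, 3.4, 24.1], np.float64(-0.38)], [[2.5, 3.4, 24.1], np.float64(-0.38)]]
```

Call:
carry_out([
  [[2,4,20],0],
  [[2,4,15],0],
  [[1,0,7],0],
  [[0,0,2],0],
], fingers=40)

```text
clock: 36.8
position: [0.5433, -0.0939, 0.1461]
ee_rot: [0.03, 0.778, 0.626, -0.034]
contact_force: [0.7, 0.2, 0.5]
width: 0.04
```

```bash
python3 - <<'E'
from h import *
st(); go(.545,-.095,.139,78.4)
E
```

```text
36.8 [ 0.5433 -0.0939  0.1461] th 77.6 F [0.7 0.2 0.5] w 0.04 q6 -1.55 tilt xy deg [-0.89 -5.08]
1 rows: [[[-0.1, 1.9, 7.1], np.float64(-0.76)]]
```

Lower slightly and grip.

Call:
carry_out([
  [[0,2,4],0],
  [[0,0,1],0],
])

```text
clock: 36.97
position: [0.545, -0.0946, 0.1421]
ee_rot: [0.03, 0.778, 0.627, -0.034]
contact_force: [-0.3, 0.2, -0.0]
width: 0.0402
```

Call:
carry_out([
  [[0,0,0],0],
  [[0,0,0],0],
  [[0,0,0],0],
  [[0,0,0],0],
], fingers=5, squeeze=40)

```text
clock: 37.3
position: [0.5445, -0.0982, 0.1434]
ee_rot: [0.032, 0.778, 0.627, -0.036]
contact_force: [0.9, -1.0, -3.7]
width: 0.0159
```

```bash
python3 - <<'E'
from h import *
st()
E
```

```text
37.3 [ 0.5445 -0.0982  0.1434] th 77.7 F [ 0.9 -1.  -3.7] w 0.0159 q6 -1.55 tilt xy deg [-0.9  -5.49]
```

Call:
carry_out([
  [[0,0,1],6],
  [[0,0,1],6],
  [[0,0,1],6],
  [[0,0,1],6],
  [[0,0,1],6],
])

```text
clock: 37.72
position: [0.5448, -0.0979, 0.1424]
ee_rot: [0.041, 0.918, 0.393, -0.025]
contact_force: [-0.6, -1.6, 3.1]
width: 0.0157
```

```bash
python3 - <<'E'
from h import *
st(); print(manip.get_state()['moment'])
E
```

```text
37.72 [ 0.5448 -0.0979  0.1424] th 46.3 F [-0.6 -1.6  3.1] w 0.0157 q6 -1.01 tilt xy deg [-0.76 -5.39]
[0.35620543 0.20138707 0.02895042]
```

Call:
carry_out([
  [[0,0,1],6],
  [[0,0,1],6],
  [[0,0,1],6],
  [[0,0,1],6],
  [[0,0,1],6],
])

```text
clock: 38.13
position: [0.545, -0.098, 0.1418]
ee_rot: [0.046, 0.99, 0.129, -0.011]
contact_force: [-0.2, -0.4, -2.1]
width: 0.0153
```

```bash
python3 - <<'E'
from h import *
st(); print(manip.get_state()['moment'])
E
```

```text
38.13 [ 0.545  -0.098   0.1418] th 14.8 F [-0.2 -0.4 -2.1] w 0.0153 q6 -0.46 tilt xy deg [-0.59 -5.39]
[0.33762511 0.09456284 0.13748772]
```

Call:
carry_out([
  [[0,0,0],5],
  [[0,0,0],4],
  [[0,0,0],4],
  [[0,0,0],4],
])

```text
clock: 38.47
position: [0.5451, -0.0985, 0.1412]
ee_rot: [0.048, 0.999, -0.023, -0.004]
contact_force: [-0.7, 0.3, 0.6]
width: 0.0152
```

```bash
python3 - <<'E'
from h import *
st(); print(manip.get_state()['moment'])
E
```

```text
38.47 [ 0.5451 -0.0985  0.1412] th -2.7 F [-0.7  0.3  0.6] w 0.0152 q6 -0.15 tilt xy deg [-0.61 -5.5 ]
[0.1091936  0.12282434 1.35428215]
```

Call:
carry_out([
  [[0,0,0],0],
  [[0,0,0],0],
  [[0,0,0],0],
  [[0,0,0],0],
], fingers=40)

```text
clock: 38.8
position: [0.5461, -0.098, 0.1426]
ee_rot: [0.048, 0.999, -0.022, -0.003]
contact_force: [0.4, 0.7, -0.3]
width: 0.0399
```

Call:
carry_out([
  [[0,0,-20],0],
  [[0,0,-30],0],
  [[0,0,-40],0],
  [[0,0,0],0],
])

```text
clock: 39.13
position: [0.5456, -0.0885, 0.234]
ee_rot: [0.047, 0.999, -0.021, -0.006]
contact_force: [1.0, -1.2, 0.6]
width: 0.0403
```

```bash
python3 - <<'E'
from h import *
st(); snap('wrist','w9')
E
```

```text
39.13 [ 0.5456 -0.0885  0.234 ] th -2.4 F [ 1.  -1.2  0.6] w 0.0403 q6 -0.16 tilt xy deg [-0.75 -5.34]
```

View pics/w9.png

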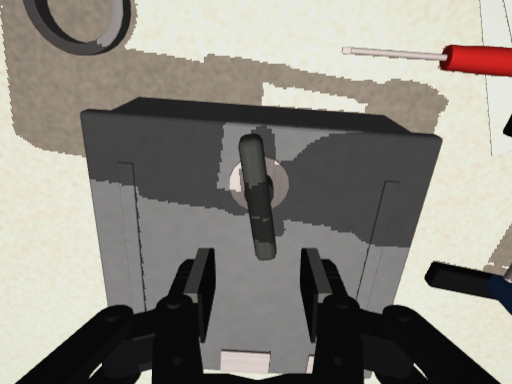

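```bash
python3 - <<'E'
from h import *
p=px2w('w9',[(251,140),(265,254)],.157); d=p[0]-p[1]; a=np.degrees(np.arctan2(d[1],d[0]))
e=px2w('w9',[(83,112),(440,140)],.1145); f=e[1]-e[0]; b=np.degrees(np.arctan2(f[1],f[0])); print(a,b,'len',np.linalg.norm(d),np.linalg.norm(f)); 
print('handle', np.radians((-6.6-a)%180), np.radians((b-a)%180))
E
```

```text
93.96772834741341 -6.837599846711298 len 0.08639177529109751 0.2667340994773642
handle 1.3863546726761935 1.3822077730488473
```

```bash
python3 - <<'E'
from h import *
print(manip.sign_off())
E
```

```text
the job is handed in; nothing more can be done
None
```

The job is done and handed in at about 39 s on the robot's clock. All four modules are in the shield box, and the lid is down with its T-handle turned to the stop.

- **Height check:** I felt each module's top with the closed fingers instead of sliding it through the bridge gauge. One stopped the fingers at 60.1 mm, so it is tall. One stopped them at 54.0 mm, so it is short. For the other two the fingers went down to 54.5 and 55.1 mm without touching anything, so they cannot be 60 mm and must be short.
- **Placement:** The tall module is in the low channel by the hinge, and the three short ones are in a row in the high channel. One short module first caught on a ridge; I shifted it about 3 mm and it went down. The wrist picture before closing showed all four lying between the ridges.
- **Lid and latch:** The lid came down on its gasket, and its outer face read 114.7 mm against a nominal 114.5 mm. I gripped the T-handle and turned it clockwise until it pushed back with 1.35 N m, well above the 0.4 N m it needs to turn.

**Last check:** the final picture gives a handle angle of about 1.38–1.39 rad against the 1.40 stop. That is within reading error, since the bar measured 86 mm long in that picture instead of 95 mm. I did not measure the lid again after latching. The bystander objects and the pink look-alike were not touched knowingly; I took no separate final picture of the whole bench.

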